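# Close a dessert jar in the lid press and serve it

## Task

Pull the lid press's lever all the way down, hold it there for a moment and ease it slowly back up without letting it spring. Then pull the press's drawer well out by its handle, lift out the jar and set it down gently and upright on the free half of the serving board, beside the finished jar. Leave everything else where it stands.

Things in the scene. Friction and masses are not known exactly. Their poses are not given: they have to be found in the camera images.
- press: Hand lid press, grey steel, fixed. Origin: centre of its underside; +x from its front to its back (the front looks roughly to the robot), +y its left, z up. Base 240 (x) x 200 (y) x 130 mm high, open in front above 60 mm for the drawer. On a back column a head 120 mm wide, 195 to 245 mm high, front face at x = -95 mm. A pad below it, over the jar, comes down with the lever.
- lever (a joint): Lever angle (rad): 0 = up (sprung); 0.75 = fully down, at its stop. Hinge line parallel to the press's y, through x = -30, z = 220 mm in its frame. Two side arms (y = +-76 mm) carry a crossbar 180 mm from the hinge; at 0 they rise 35 degrees above level towards the front, at 0.75 they are 8 degrees below. The spring needs 3 N at the bar at the top, 13 N at the bottom; let go, it flies back.
- lever_bar (a point): Middle of the lever's crossbar: a level black round bar, 16 mm thick, parallel to the press's y, 140 mm free between the arms. Lever up: 323 mm above the table, x = -177 mm in the press's frame, above the drawer handle. Fully down: 195 mm high, x = -208 mm. The bar turns with the lever and may roll between the fingers.
- drawer (a joint): Opening (m) of the press's drawer: 0 = shut, 0.16 = at its stop. It slides along the press's -x, towards the robot, with about 2 N of friction. An open aluminium tray 164 mm wide, its floor 80 mm above the table, its sides up to 108 mm; front panel 73 to 123 mm high, outer face at x = -135 mm in the press's frame when shut.
- pull (a point): Drawer handle: level steel bar, 12 mm thick, 100 mm long, parallel to the press's y, on posts at y = +-46 mm. Origin: middle of the bar, 45 mm in front of the drawer's panel, 105 mm above the table, at x = -180 mm in the press's frame when shut; axes as the press's. The raised lever is above it, so reach it with the hand leaning back to the robot.
- jar: The jar to be closed: cream-filled glass with a metal lid, 52 mm across (lid 53 mm, the top 12 mm), 70 mm tall, about 0.18 kg. Origin: centre of its underside; z up. It starts in the press, under the pad, standing on the floor of the shut drawer inside a loose square fence 10 mm high, at x = -40 mm in the press's frame; it moves out with the drawer.
- board: Wooden serving board on two runners, fixed, 160 (x) x 280 (y) mm, 46 mm high. Origin: centre of its underside on the table; its flat top is at z = 46 mm. One finished jar stands on its -y half; its +y half is free.
- jar_done: Finished jar, same shape as the other, already standing on the board's -y half. To be left alone. Origin: centre of its underside.
- big_jar: Bystander, storage jar, 90 mm across, 160 mm tall; origin: centre of its underside.
- white_jar: Bystander, storage jar with white cap, 84 mm across, 130 mm tall; origin: centre of its underside.
- sauce: Bystander, sauce bottle, 70 mm across, 220 mm tall; origin: centre of its underside.
- drink: Bystander, drink bottle, 64 mm across, 190 mm tall; origin: centre of its underside.
- beaker: Bystander, open steel beaker, 76 mm across, 100 mm tall; origin: centre of its underside.
- bowl: Bystander, white bowl, 110 mm across, 45 mm tall; origin: centre of its underside.
- spoon: Bystander, steel spoon lying flat, about 0.2 m long along its x; origin: near the middle of its length, on the table.

How it is judged:
On the way, in this order (a step that is already met when the one before it is completed fails the run):
1. the lever is fully down, with the drawer shut and the jar under the pad (value of joint lever above 0.68 rad and value of joint drawer below 0.01 m), for 0.3 s.
2. the lever is back up (value of joint lever below 0.06 rad), for 0.2 s.
3. the drawer has been pulled at least 100 mm out, by its handle (value of joint drawer above 0.1 m and contact force between the fingers and drawer_c0 above 0.3 N), for 0.05 s.
At the end, for the whole second after the job is handed in: The jar stands upright (within 0.1 rad) and at rest on the serving board, its centre at least 20 mm inside the board's edges and on the free half (no more than 20 mm past the middle towards the finished jar), and the lever is up (below 0.06 rad) (x of jar in the frame of board between -0.06 and 0.06 m and y of jar in the frame of board between -0.12 and 0.12 m and z of jar in the frame of board between 0.042 and 0.052 m and angle between jar's own z axis and vertical below 0.1 rad and linear speed of jar below 0.02 m/s and value of joint lever below 0.06 rad and y of jar in the frame of board above -0.02 m); the robot touches nothing.
It fails at once if the lever springs back (faster than 1.5 rad/s upwards) (velocity of joint lever below -1.5 rad/s).
It fails at once if the jar is tipped by more than 0.6 rad (angle between jar's own z axis and vertical above 0.6 rad).
It fails at once if the jar is dropped: over the board it falls freely at over 0.5 m/s (linear speed of jar above 0.5 m/s and contact force between the fingers and jar below 0.05 N and horizontal distance between jar and board below 0.2 m).
It fails at once if another thing is moved by more than 30 mm (distance of any of jar_done, big_jar, white_jar, sauce, drink, beaker, bowl, spoon from where it was at the start of the episode above 0.03 m).
It also fails if it takes over 72 s, if anything falls off the work surface, if the arm or the gripper's body presses on something with over 40 N, if the wrist force passes 120 N, or if a joint passes its speed limit or range.

## Robot

A 6-joint arm with a two-finger parallel gripper is mounted at the origin on the work surface. World frame = base frame: x ahead of the robot, y to its left, z up, the work surface at z = 0. Lengths are in m, angles in rad, forces in N, time in s.
With the tool pointing down it reaches from about 0.425 to 1.125 m from the base axis. Payload 14.9 kg.
Tool frame: the origin (TCP) lies midway between the tips of the shut fingers; the grasp point (between the pads) lies 19 mm behind it; z points along the fingers, y is the line along which they close (so a half turn about z gives the same grasp; the last joint's range is limited). The gripper opens to 91 mm and grips with 3 to 60 N. Pads are 32 mm wide; open, the fingers measure 118 mm over their backs; the gripper's body (76 mm by 178 mm) begins 60 mm behind the grasp point.
Start: joints at [-1.29, 0.379, 1.734, -0, 1.028, -0.033], TCP at [0.216, -0.666, 0.214] pointing down, gripper open.
Joint ranges: [-2.77, 2.77], [-0.74, 2.19], [0, 2.66], [-1.06, 4.2], [0.31, 2.87], [-3.08, 3.08]. Speed limits (rad/s): [1.89, 1.89, 2.39, 3.14, 3.14, 3.14].

## Interface

Orientations are given as a unit quaternion [w, x, y, z].
In Python, from rig import * gives the robot as it stands.
- The arm moves only by the tool apply_moves, never from a script. Its arguments are lists of equal length, an entry for each row: "translation": the shift along the tool's x, y, z in m, a list of three; "rotation": the turn, a rotation vector about the tool's x, y, z in degrees, a list of three. A call has 1 to 5 rows; each row is the pose to reach, as a shift and turn from the pose commanded when the call began, along the tool's axes at that moment; what a row does not reach only later rows make up. A row lasts 1/8 s, in which the tool goes at most 62.5 mm and 10.7 degrees, less where a joint would pass 70% of its speed; a pose out of reach is approached as far as the arm can. A call with a gripper value outside its range is refused whole. "hand" is the finger opening in m, from 0 to 0.0912, set as the call begins (left out, the last holds). The fingers move at their own pace and stop on an object; the grip force is fixed at half the most. Time passes only in rows, so rows that repeat a pose let the fingers close. It gives the time, the measured TCP pose, the force, the opening and the grip force at its end, in the units of the state.
- get_obs(): the state, without advancing time (a new reading comes with each control period).
- get_image(name): name is "scene" or "top"; returns a dict with "img" (384x512x3 uint8, red, green, blue), "fx", "fy", "cx", "cy" (pixels), "k1" (the pictures are not rectified: a ray, as slopes to the right and down, at radius r is drawn at 1 + k1 r^2 times it, then the intrinsics apply), "eye" and "orientation" of the camera in the world. Camera axes: x right, y up, looking along -z (the intrinsics and any distortion apply to the point x, -y, -z); pixel columns grow to the right and rows downward; lengths in m; the calibration is good to about 2 mm. A picture is of the moment at which its call begins. There is no depth.
- close_job(): hands the job in; it is judged then, once.
The state is a dict: "clock": time; "q": joint angles; "dq": joint speeds; "joint_efforts": joint torques, N m; "ee_pos": TCP position; "ee_rot": TCP orientation; "wrist_force": force on the tool from outside, world axes, zero at the start; "moment": the same for the moment, N m; "gripper_width": opening from 0.0 (shut) to 1.0 (fully open); "grasp_force": force on a finger pad.
Only numpy, scipy, OpenCV 4.12 (cv2) and the standard library are available. Lean on these libraries where they do the work, as an engineer would, in place of code of your own. Each camera call takes 0.05 s, during which the arm holds its last target. There are 200 camera calls.

## Working session

There is one attempt and no reset: what is moved stays moved. The work goes in short steps, Python scripts to look and compute and a tool call to move; the robot and the scene stay as the last step left them, time stands still between calls to the robot, and variables do not carry over. Pictures are saved under pics/ and viewed, at most 10 in all, crops included, and the job is handed in when it is done.

Besides the shell and the picture viewer there is one more tool, called after ">>>" as name(argument=value, ...) on one line, values as JSON. apply_moves: Moves the arm, as the interface text tells. Its arguments: {"type":"object","properties":{"translation":{"type":"array","items":{"type":"array","items":{"type":"number"}}},"rotation":{"type":"array","items":{"type":"array","items":{"type":"number"}}},"hand":{"type":"number"}},"required":["translation","rotation"]}

```bash
mkdir -p pics; cat > h.py <<'E'
from rig import *
import numpy as np, cv2
from scipy.spatial.transform import Rotation as R
def rot(q): return R.from_quat([q[1],q[2],q[3],q[0]])
def ray(c,u,v):
    x=(u-c["cx"])/c["fx"]; y=(v-c["cy"])/c["fy"]
    k=c["k1"]; rd=np.hypot(x,y); r=rd
    for _ in range(30): r=rd/(1+k*r*r)
    s=r/rd if rd>0 else 1
    d=rot(c["orientation"]).apply([x*s,-y*s,-1]); return np.array(c["eye"]),d/np.linalg.norm(d)
def onz(c,u,v,z):
    e,d=ray(c,u,v); return e+d*(z-e[2])/d[2]
def tri(c1,p1,c2,p2):
    e1,d1=ray(c1,*p1);e2,d2=ray(c2,*p2)
    A=np.stack([d1,-d2],1); t=np.linalg.lstsq(A,e2-e1,rcond=None)[0]
    a=e1+d1*t[0];b=e2+d2*t[1]; return (a+b)/2,np.linalg.norm(a-b)
def proj(c,P):
    p=rot(c["orientation"]).inv().apply(np.array(P)-c["eye"]); x=p[0]/-p[2];y=-p[1]/-p[2]
    f=1+c["k1"]*(x*x+y*y); return c["fx"]*x*f+c["cx"],c["fy"]*y*f+c["cy"]
def snap(n,f,crop=None,s=1.5):
    c=get_image(n); im=cv2.cvtColor(c["img"],cv2.COLOR_RGB2BGR)
    if crop: im=im[crop[1]:crop[3],crop[0]:crop[2]]
    cv2.imwrite("pics/"+f,cv2.resize(im,None,fx=s,fy=s,interpolation=cv2.INTER_CUBIC)); return c
E
python3 - <<'E'
from h import *
import pickle
d={n:snap(n,n+"0.png") for n in("scene","top")}
pickle.dump(d,open("c0.pkl","wb"))
for n in d: print(n,{k:v for k,v in d[n].items() if k!="img"})
print(get_obs())
E
```

```text
scene {'fx': 424.9328523383167, 'fy': 424.9328523383167, 'cx': 256.3161857442639, 'cy': 187.3202684308548, 'k1': -0.15372650920880035, 'eye': array([ 0.35953364, -0.82436771,  0.90477902]), 'orientation': array([ 0.89906711,  0.41553921, -0.04961975, -0.12862104])}
top {'fx': 400.6463765349879, 'fy': 400.6463765349879, 'cx': 259.3044794532566, 'cy': 192.2174224839515, 'k1': -0.028793800607261045, 'eye': array([0.32513849, 0.00281234, 1.39936467]), 'orientation': array([-0.70180905, -0.07528643,  0.07350024,  0.70455215])}
{'clock': 0.1, 'q': array([-1.29033290e+00,  3.79342937e-01,  1.73467514e+00, -4.02948676e-05,
        1.02848223e+00, -3.32887285e-02]), 'dq': array([ 0.00203142, -0.00234217, -0.00118108,  0.00146071,  0.00019494,
        0.00100528]), 'joint_efforts': array([-8.08716959e-05, -7.65042973e+01, -4.35293412e+01,  6.52525784e-02,
        3.98038176e-02, -2.42503182e-05]), 'ee_pos': array([ 0.21594504, -0.66552057,  0.21338646]), 'ee_rot': array([-4.48241113e-04,  9.87718436e-01,  1.56243674e-01, -7.30651912e-05]), 'wrist_force': array([-0.84245403, -0.253167  ,  0.23733389]), 'moment': array([-0.0416781 , -0.00883107, -0.02893764]), 'grasp_force': 0.0, 'gripper_width': 1.0003201904909522}
```

View pics/scene0.png

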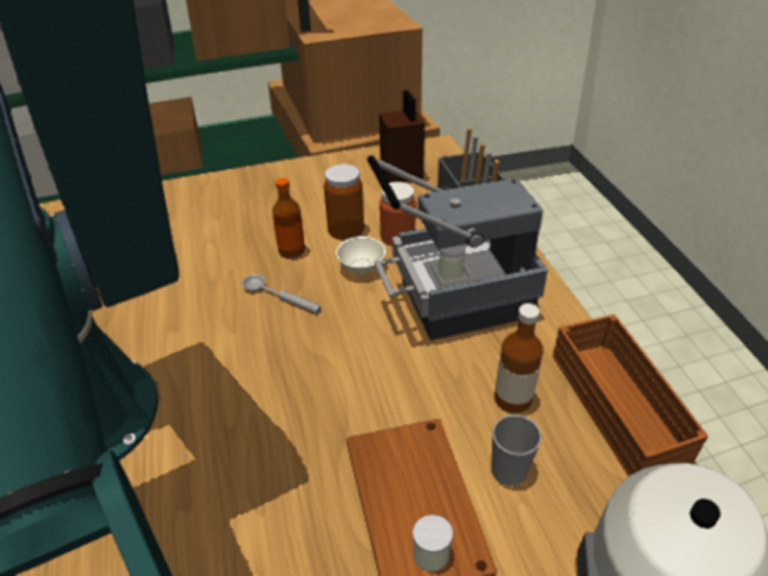

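View pics/top0.png

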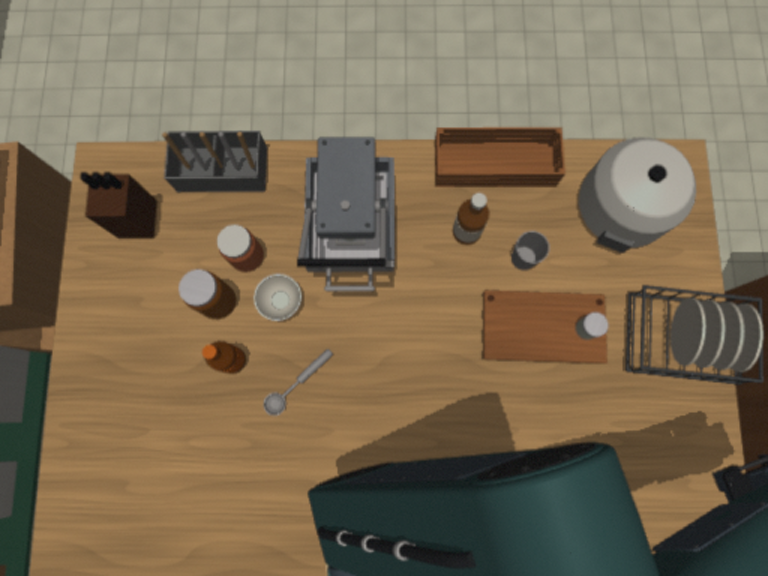

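The scene view shows the press with its raised lever bar at about (371,160)-(397,205) and the handle at (377,263)-(393,293), in 1.5x pixels. The top view shows the bar at about (300,262)-(386,267), the handle at (328,288)-(374,290), and the board at (484,291)-(606,361) with the finished jar at its right end. I'll zoom in for exact points.

```bash
python3 - <<'E'
from h import *
import pickle
d=pickle.load(open("c0.pkl","rb"))
def cr(n,x,y,w,h,s):
    im=cv2.cvtColor(d[n]["img"],cv2.COLOR_RGB2BGR)[y:y+h,x:x+w]
    return cv2.resize(im,None,fx=s,fy=s,interpolation=cv2.INTER_CUBIC)
a=cr("scene",235,95,130,130,3); b=cr("top",190,85,90,120,3.25)
a=cv2.resize(a,(390,390)); b=b[:390]
cv2.imwrite("pics/z.png",cv2.resize(np.hstack([a,b]),None,fx=1.15,fy=1.15)) ; print(a.shape,b.shape)
# board corners top
t=d["top"]
for p in [(484,291),(607,292),(606,362),(483,359)]: print(onz(t,p[0]/1.5,p[1]/1.5,.046).round(4))
hsv=cv2.cvtColor(t["img"],cv2.COLOR_RGB2HSV)
print(hsv[215,350],hsv[250,250],hsv[215,395])
s=d["scene"]
for k,(u,v) in dict(boardTL=((348,437),(484,360)),boardTR=((437,420),(485,291))).items(): print(k,tri(s,np.array(u)/1.5,t,np.array(v)/1.5))
for nm,u,v in [("barL",(371,160),(300,262)),("barR",(397,205),(386,267)),("hL",(377,263),(328,288)),("hR",(393,293),(374,290))]:
    print(nm,tri(s,np.array(u)/1.5,t,np.array(v)/1.5))
E
```

```text
(390, 390, 3) (390, 292, 3)
[ 0.6075 -0.213   0.046 ]
[ 0.604  -0.4971  0.046 ]
[ 0.4431 -0.4822  0.046 ]
[ 0.4514 -0.2051  0.046 ]
[ 13 154 131] [ 17 121 145] [  8   6 170]
boardTL (array([ 0.45290501, -0.20823517,  0.04047303]), np.float64(0.006487169153470841))
boardTR (array([ 0.60807932, -0.2162453 ,  0.03942029]), np.float64(0.0016008944656696984))
barL (array([0.60568175, 0.16995474, 0.32110144]), np.float64(0.0015793833537576438))
barR (array([0.6011425 , 0.00982729, 0.32315455]), np.float64(0.010615509920331584))
hL (array([0.60320295, 0.14024723, 0.10259125]), np.float64(0.0014454629603230288))
hR (array([0.60196974, 0.03813376, 0.10749608]), np.float64(0.007871492797331785))
```

View pics/z.png

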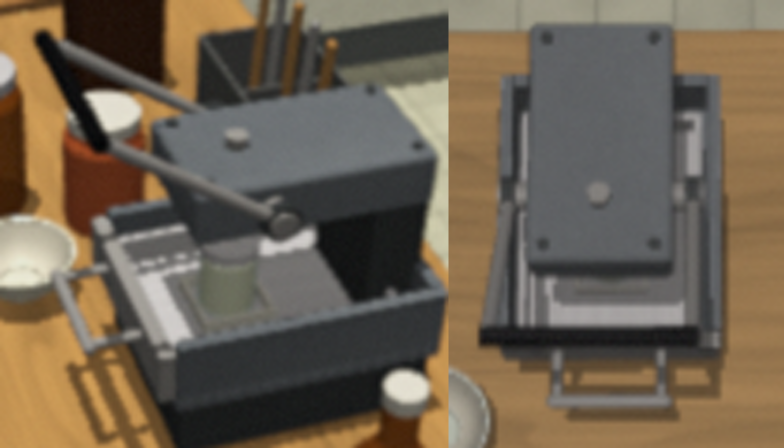

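```bash
python3 - <<'E'
from h import *
import pickle
d=pickle.load(open("c0.pkl","rb")); s=d["scene"];t=d["top"]
S=lambda p:(235+p[0]/3.45-.35,95+p[1]/3.45-.35); T=lambda p:(190+(p[0]-448.5)/3.7375-.35,85+p[1]/3.7375-.35)
P={}
for nm,u,v in [("barL",(43,40),(481,337)),("barR",(101,142),(698,337)),("hL",(61,278),(552,401)),("hR",(92,342),(668,403))]:
    P[nm],e=tri(s,S(u),t,T(v)); print(nm,P[nm].round(4),round(e,4),"topz",onz(t,*T(v),.323 if nm[0]=='b' else .105).round(4))
for q in [(530,24),(674,27),(674,272),(528,266)]: print("head",onz(t,*T(q),.245).round(4))
m=cv2.inRange(cv2.cvtColor(t["img"],cv2.COLOR_RGB2HSV),(0,146,60),(16,255,255)); m[:190]=0;m[245:]=0;m[:,:315]=0;m[:,412:]=0
c=max(cv2.findContours(m,0,2)[0],key=cv2.contourArea); r=cv2.minAreaRect(c);print(r)
for p in cv2.boxPoints(r): print("board",onz(t,*p,.046).round(4))
# jar done: lid in both views
print("jd",tri(s,(432/1.5,532/1.5),t,(595/1.5,325/1.5)))
E
```

```text
barL [0.606  0.1748 0.3197] 0.0009 topz [0.6056 0.1742 0.323 ]
barR [0.605  0.0129 0.3247] 0.001 topz [0.6049 0.013  0.323 ]
hL [0.606  0.145  0.0981] 0.0017 topz [0.6036 0.1443 0.105 ]
hR [0.6025 0.0413 0.1111] 0.0047 topz [0.6014 0.0417 0.105 ]
head [0.8959 0.1536 0.245 ]
head [0.8924 0.0332 0.245 ]
head [0.6791 0.0329 0.245 ]
head [0.6847 0.1504 0.245 ]
((363.48345947265625, 217.46371459960938), (82.5901870727539, 45.5067024230957), 2.0454084873199463)
board [ 0.4534 -0.2031  0.046 ]
board [ 0.6102 -0.2143  0.046 ]
board [ 0.5985 -0.4998  0.046 ]
board [ 0.4419 -0.4819  0.046 ]
jd (array([ 0.5185172 , -0.44134952,  0.11062798]), np.float64(0.0017287216928717616))
```

```bash
cat >> h.py <<'E'
def Rt(lean,az,flip=0,closey=0):
    # tool z = forward(az)*sin(lean)+down*cos(lean); tool y radial-ish (closey=0) or horizontal (closey=+-1)
    l,a=np.radians([lean,az]); f=np.array([np.cos(a),np.sin(a),0]); z=f*np.sin(l)-np.array([0,0,1])*np.cos(l)
    h=np.array([-np.sin(a),np.cos(a),0])
    y=closey*h if closey else np.cross(z,h)*(-1 if flip else 1)
    return R.from_matrix(np.stack([np.cross(y,z),y,z],1))
def go(P,Rm,p0=None,R0=None):
    o=get_obs(); p0=o["ee_pos"] if p0 is None else p0; R0=rot(o["ee_rot"]) if R0 is None else R0
    t=R0.inv().apply(np.array(P)-p0); r=(R0.inv()*Rm).as_rotvec(degrees=True)
    print("mm",(t*1000).round(1),"deg",r.round(2),"ee",p0.round(4)); return np.array(P,float),Rm
def log():
    o=get_obs(); open("log.txt","a").write(repr([*o["q"],*o["ee_pos"],*o["ee_rot"]])+"\n")
E
python3 - <<'E'
from h import *
log()
print(Rt(0,0).as_matrix().round(2),rot(get_obs()["ee_rot"]).as_matrix().round(3))
a=go((.36,-.38,.42),Rt(0,-45))
b=go((.60,-.10,.42),Rt(0,-10),*a)
go((.605,.093,.37),Rt(0,0),*b)
E
```

```text
[[ 0.  1.  0.]
 [ 1.  0.  0.]
 [ 0.  0. -1.]] [[ 0.951  0.309 -0.   ]
 [ 0.309 -0.951  0.001]
 [-0.    -0.001 -1.   ]]
mm [ 225.1 -227.3 -206.4] deg [-5.000e-02 -1.000e-02 -2.702e+01] ee [ 0.2159 -0.6655  0.2134]
mm [367.7 -28.3   0. ] deg [  0.   0. -35.] ee [ 0.36 -0.38  0.42]
mm [190.9 -28.6  50. ] deg [  0.   0. -10.] ee [ 0.6  -0.1   0.42]
```

>>> apply_moves(translation=[[0.045,-0.045,-0.041],[0.09,-0.09,-0.082],[0.135,-0.136,-0.124],[0.18,-0.182,-0.165],[0.225,-0.227,-0.206]], rotation=[[0,0,-5.4],[0,0,-10.8],[0,0,-16.2],[0,0,-21.6],[0,0,-27]])

```text
clock: 0.72
ee_pos: [0.3347, -0.4296, 0.3841]
ee_rot: [-0.0, 0.923, 0.384, 0.0]
wrist_force: [1.0, -0.6, 0.6]
gripper_width: 0.999
grasp_force: 0.0
```

```bash
python3 - <<'E'
from h import *
log()
o=get_obs();print(o["q"].round(3))
a=go((.56,-.14,.42),Rt(0,-12))
b=go((.605,.093,.37),Rt(0,0),*a)
E
```

```text
[-0.952 -0.039  1.906  0.     1.275 -0.169]
mm [364.2 -44.5 -35.8] deg [-1.000e-02 -1.000e-02 -3.286e+01] ee [ 0.3347 -0.4296  0.3841]
mm [237.3  -4.4  50. ] deg [  0.   0. -12.] ee [ 0.56 -0.14  0.42]
```

>>> apply_moves(translation=[[0.06,-0.005,0],[0.12,-0.01,0],[0.18,-0.014,0],[0.24,-0.018,0],[0.3,-0.023,0]], rotation=[[0,0,-5.7],[0,0,-11.4],[0,0,-17],[0,0,-23],[0,0,-28.5]])

```text
clock: 1.35
ee_pos: [0.5312, -0.2012, 0.3832]
ee_rot: [-0.0, 0.8, 0.6, -0.0]
wrist_force: [0.9, 0.3, 0.5]
gripper_width: 0.998
grasp_force: 0.0
```

>>> apply_moves(translation=[[0.055,-0.01,0],[0.08,-0.015,0],[0.08,-0.015,0],[0.08,-0.015,0],[0.08,-0.015,0]], rotation=[[0,0,-5],[0,0,-6.5],[0,0,-6.5],[0,0,-6.5],[0,0,-6.5]])

```text
clock: 1.98
ee_pos: [0.5385, -0.123, 0.3832]
ee_rot: [-0.0, 0.767, 0.642, -0.0]
wrist_force: [0.5, -0.3, -0.5]
gripper_width: 1.0
grasp_force: 0.0
```

```bash
python3 - <<'E'
from h import *
log()
o=get_obs();print(o["q"].round(3),o["dq"].round(3))
a=go((.605,.093,.375),Rt(0,0))
b=go((.605,.093,.303),Rt(0,0),*a)
E
```

```text
[-0.267 -0.024  1.893 -0.     1.273 -0.09 ] [-0.    -0.001  0.     0.001 -0.001 -0.001]
mm [224.3  27.6   8.2] deg [-1.00e-02  0.00e+00 -1.01e+01] ee [ 0.5385 -0.123   0.3832]
mm [ 0.  0. 72.] deg [0. 0. 0.] ee [0.605 0.093 0.375]
```

>>> apply_moves(translation=[[0.055,0.007,0.002],[0.11,0.014,0.004],[0.165,0.021,0.006],[0.224,0.028,0.008],[0.224,0.028,0.008]], rotation=[[0,0,-2.5],[0,0,-5],[0,0,-7.5],[0,0,-10.1],[0,0,-10.1]])

```text
clock: 2.6
ee_pos: [0.6058, 0.0958, 0.3747]
ee_rot: [-0.0, 0.706, 0.709, -0.0]
wrist_force: [0.1, -0.3, 0.3]
gripper_width: 0.997
grasp_force: 0.0
```

```bash
python3 - <<'E'
from h import *
from scipy.optimize import least_squares
log()
o=get_obs();print(o["q"].round(3))
go((.605,.093,.303),Rt(0,0))
L=np.array([eval(l) for l in open("log.txt")])
q=L[:,:6];r=np.hypot(L[:,6],L[:,7]);z=L[:,8]
def fk(p,q):
    a,L2,L3,e,h=p; A=q[:,1];B=A+q[:,2]
    return np.r_[a+L2*np.sin(A)+L3*np.sin(B)+e*np.cos(B),h+L2*np.cos(A)+L3*np.cos(B)-e*np.sin(B)]
f=least_squares(lambda p:np.r_[fk(p,q)-np.r_[r,z],.001*p[0],.001*p[3]],[0,.6,.55,0,.0]);print(f.x,f.cost**.5)
print(np.degrees(np.arctan2(L[:,7],L[:,6])-q[:,0]))
s=snap("scene","bar.png",(210,60,370,220),3.5)
E
```

```text
[0.119 0.092 1.788 0.    1.262 0.115]
mm [-2.8 -0.8 71.7] deg [-0.04 -0.01  0.23] ee [0.6058 0.0958 0.3747]
[1.21302908e-04 5.49293516e-01 6.03782424e-01 4.00820392e-02
 4.95483437e-02] 3.312424209985612e-05
[1.90760029 2.45385036 2.41456355 2.1841546 ]
```

View pics/bar.png

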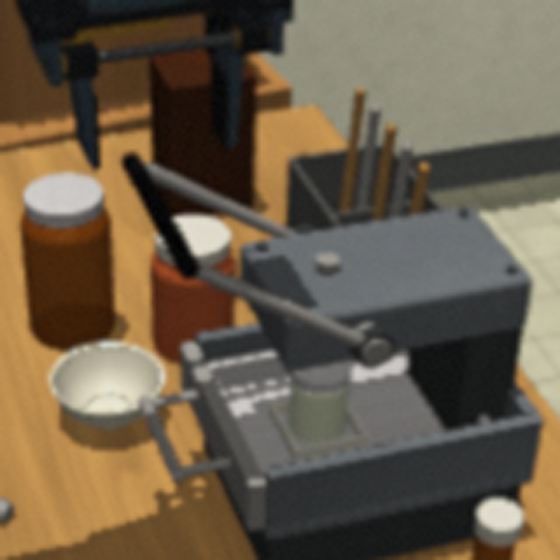

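The fingertips at about (93,160) and (230,140) straddle the black bar at (160,215) front and back, still above it, so I can descend.

>>> apply_moves(translation=[[-0.001,0,0.02],[-0.002,0,0.04],[-0.003,-0.001,0.06],[-0.003,-0.001,0.072],[-0.003,-0.001,0.072]], rotation=[[0,0,0],[0,0,0],[0,0,0],[0,0,0],[0,0,0]])

```text
clock: 3.28
ee_pos: [0.6038, 0.0905, 0.3022]
ee_rot: [-0.001, 0.707, 0.708, -0.001]
wrist_force: [0.2, -0.0, 0.7]
gripper_width: 0.999
grasp_force: 0.0
```

>>> apply_moves(translation=[[0,0,0],[0,0,0],[0,0,0],[0,0,0]], rotation=[[0,0,0],[0,0,0],[0,0,0],[0,0,0]], hand=0.0)

```text
clock: 3.78
ee_pos: [0.6043, 0.0907, 0.3035]
ee_rot: [0.0, 0.707, 0.708, 0.0]
wrist_force: [0.6, -0.1, 0.1]
gripper_width: 0.59
grasp_force: 0.0
```

>>> apply_moves(translation=[[0,0,0],[0,0,0],[0,0,0]], rotation=[[0,0,0],[0,0,0],[0,0,0]])

```text
clock: 4.15
ee_pos: [0.6042, 0.0907, 0.3033]
ee_rot: [-0.0, 0.707, 0.708, -0.0]
wrist_force: [-0.2, 0.1, -0.1]
gripper_width: 0.264
grasp_force: 0.0
```

```bash
python3 - <<'E'
from h import *
log()
s=snap("scene","grip.png",(210,60,370,220),3.5)
for a in np.linspace(35,-8.5,11)[1:]:
    a0=np.radians(35);b=np.radians(a)
    print(round(a,1),"dx",round(-180*(np.cos(b)-np.cos(a0)),1),"down",round(180*(np.sin(a0)-np.sin(b)),1))
E
```

```text
30.6 dx -7.4 down 11.5
26.3 dx -13.9 down 23.5
22.0 dx -19.5 down 36.0
17.6 dx -24.1 down 48.8
13.2 dx -27.8 down 62.0
8.9 dx -30.4 down 75.4
4.6 dx -32.0 down 89.0
0.2 dx -32.6 down 102.6
-4.1 dx -32.1 down 116.3
-8.5 dx -30.6 down 129.8
```

View pics/grip.png

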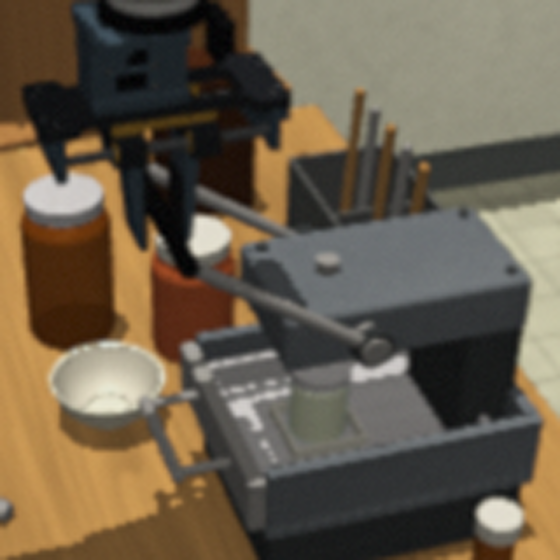

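The half-shut fingers sit around the bar at about (160,215); the drawer and jar are unmoved. I'll finish closing.

>>> apply_moves(translation=[[0,0,0],[0,0,0],[0,0,0]], rotation=[[0,0,0],[0,0,0],[0,0,0]])

```text
clock: 4.58
ee_pos: [0.6048, 0.0906, 0.3033]
ee_rot: [0.001, 0.707, 0.708, 0.001]
wrist_force: [5.7, 0.6, -3.6]
gripper_width: 0.168
grasp_force: 30.0
```

>>> apply_moves(translation=[[0,-0.007,0.0115],[0,-0.014,0.0235],[0,-0.0195,0.036],[0,-0.024,0.049],[0,-0.028,0.062]], rotation=[[0,0,0],[0,0,0],[0,0,0],[0,0,0],[0,0,0]])

```text
clock: 5.2
ee_pos: [0.5777, 0.0908, 0.2421]
ee_rot: [0.001, 0.707, 0.708, 0.002]
wrist_force: [9.0, 0.4, 7.7]
gripper_width: 0.171
grasp_force: 30.0
```

>>> apply_moves(translation=[[0,-0.0025,0.0135],[0,-0.004,0.027],[0,-0.005,0.041],[0,-0.004,0.054],[0,-0.003,0.067]], rotation=[[0,0,0],[0,0,0],[0,0,0],[0,0,0],[0,0,0]])

```text
clock: 5.82
ee_pos: [0.5735, 0.0908, 0.1746]
ee_rot: [0.0, 0.707, 0.708, 0.0]
wrist_force: [-1.7, 0.6, 11.9]
gripper_width: 0.169
grasp_force: 30.0
```

>>> apply_moves(translation=[[0,0,0.001],[0,0,0.001],[0,0,0.001]], rotation=[[0,0,0],[0,0,0],[0,0,0]])

```text
clock: 6.2
ee_pos: [0.5736, 0.0908, 0.174]
ee_rot: [0.0, 0.707, 0.708, 0.0]
wrist_force: [-2.0, -0.5, 11.3]
gripper_width: 0.168
grasp_force: 30.0
```

>>> apply_moves(translation=[[0,0,0.002],[0,0,0.003],[0,0,0.003],[0,0,0.003]], rotation=[[0,0,0],[0,0,0],[0,0,0],[0,0,0]])

```text
clock: 6.7
ee_pos: [0.5739, 0.0908, 0.1713]
ee_rot: [0.001, 0.707, 0.708, 0.001]
wrist_force: [-2.0, 0.1, 13.1]
gripper_width: 0.169
grasp_force: 30.0
```

```bash
python3 - <<'E'
from h import *
log(); print(get_obs()["wrist_force"])
s=snap("scene","down.png",(210,60,370,220),3.5)
E
```

```text
[-1.98836552  0.06142037 13.11086159]
```

View pics/down.png

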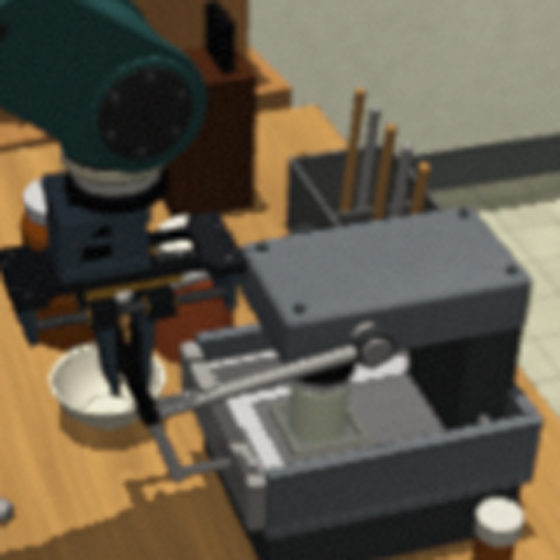

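The lever is down, with its bar at about (145,405) and the black pad on the jar lid at (320,375). The drawer is shut, and the force at the stop is 13 N. Now I'll ease it up slowly.

>>> apply_moves(translation=[[0,-0.001,-0.009],[0,-0.0015,-0.018],[0,-0.002,-0.027],[0,-0.002,-0.036],[0,-0.0015,-0.045]], rotation=[[0,0,0],[0,0,0],[0,0,0],[0,0,0],[0,0,0]])

```text
clock: 7.38
ee_pos: [0.5738, 0.0908, 0.2169]
ee_rot: [0.002, 0.707, 0.708, 0.002]
wrist_force: [14.2, 0.7, 3.6]
gripper_width: 0.169
grasp_force: 30.0
```

>>> apply_moves(translation=[[0,0.001,-0.009],[0,0.0025,-0.018],[0,0.0045,-0.027],[0,0.007,-0.036],[0,0.01,-0.044]], rotation=[[0,0,0],[0,0,0],[0,0,0],[0,0,0],[0,0,0]])

```text
clock: 8.0
ee_pos: [0.5864, 0.0908, 0.2612]
ee_rot: [0.004, 0.707, 0.708, 0.004]
wrist_force: [38.2, 0.6, -12.0]
gripper_width: 0.173
grasp_force: 30.0
```

>>> apply_moves(translation=[[0,0.0035,-0.009],[0,0.0075,-0.018],[0,0.012,-0.027],[0,0.0175,-0.036],[0,0.022,-0.043]], rotation=[[0,0,0],[0,0,0],[0,0,0],[0,0,0],[0,0,0]])

```text
clock: 8.62
ee_pos: [0.6053, 0.0903, 0.2991]
ee_rot: [0.001, 0.707, 0.707, 0.001]
wrist_force: [22.6, -0.0, -47.0]
gripper_width: 0.167
grasp_force: 30.0
```

>>> apply_moves(translation=[[0,0.001,-0.001],[0,0.001,-0.001],[0,0.001,-0.001]], rotation=[[0,0,0],[0,0,0],[0,0,0]])

```text
clock: 9.0
ee_pos: [0.6051, 0.0903, 0.2995]
ee_rot: [0.0, 0.707, 0.708, -0.0]
wrist_force: [27.4, 0.4, -38.1]
gripper_width: 0.166
grasp_force: 30.0
```

>>> apply_moves(translation=[[0,-0.001,0.001],[0,-0.002,0.002],[0,-0.002,0.0025]], rotation=[[0,0,0],[0,0,0],[0,0,0]])

```text
clock: 9.38
ee_pos: [0.6048, 0.0903, 0.299]
ee_rot: [0.002, 0.707, 0.708, 0.002]
wrist_force: [30.0, -1.4, -24.8]
gripper_width: 0.171
grasp_force: 30.0
```

>>> apply_moves(translation=[[0,-0.002,0.001],[0,-0.003,0.0015],[0,-0.003,0.0015]], rotation=[[0,0,0],[0,0,0],[0,0,0]])

```text
clock: 9.75
ee_pos: [0.6044, 0.0903, 0.2983]
ee_rot: [0.004, 0.707, 0.708, 0.004]
wrist_force: [50.8, -1.5, -34.5]
gripper_width: 0.168
grasp_force: 30.0
```

>>> apply_moves(translation=[[0,0,0],[0,0,0],[0,0,0],[0,0,0]], rotation=[[0,0,0],[0,0,0],[0,0,0],[0,0,0]], hand=0.07)

```text
clock: 10.25
ee_pos: [0.5995, 0.0907, 0.2993]
ee_rot: [-0.0, 0.707, 0.708, -0.0]
wrist_force: [0.3, -0.5, -0.1]
gripper_width: 0.575
grasp_force: 0.0
```

>>> apply_moves(translation=[[0,0,0],[0,0,0],[0,0,-0.02],[0,0,-0.05],[0,0,-0.09]], rotation=[[0,0,0],[0,0,0],[0,0,0],[0,0,0],[0,0,0]])

```text
clock: 10.88
ee_pos: [0.5995, 0.0906, 0.3912]
ee_rot: [-0.0, 0.707, 0.708, -0.0]
wrist_force: [-0.3, -0.2, 0.5]
gripper_width: 0.766
grasp_force: 0.0
```

```bash
python3 - <<'E'
from h import *
log(); o=get_obs(); print(o["q"].round(3),o["gripper_width"],o["wrist_force"])
f=np.array([np.sin(np.radians(40)),0,-np.cos(np.radians(40))]); 
# handle approach, lean 35
Rm=Rt(35,0); z=Rm.as_matrix()[:,2]; G=np.array([.6025,.0925,.105])
T=G+.019*z
print("final",T)
a=go((.43,.0925,.38),Rt(0,0)); b=go(T-.12*z,Rm,*a); c=go(T,Rm,*b)
s=snap("scene","rel.png",(210,60,370,220),3.5)
E
```

```text
[0.112 0.068 1.785 0.    1.289 0.11 ] 0.765923462864172 [-0.25193217 -0.23522082  0.51611445]
final [0.61339795 0.0925     0.08943611]
mm [   2.1 -169.5   11.2] deg [-0.02  0.    0.08] ee [0.5995 0.0906 0.3912]
mm [  0.  114.6 192.3] deg [-35.   0.   0.] ee [0.43   0.0925 0.38  ]
mm [  0.  -0. 120.] deg [0. 0. 0.] ee [0.5446 0.0925 0.1877]
```

View pics/rel.png

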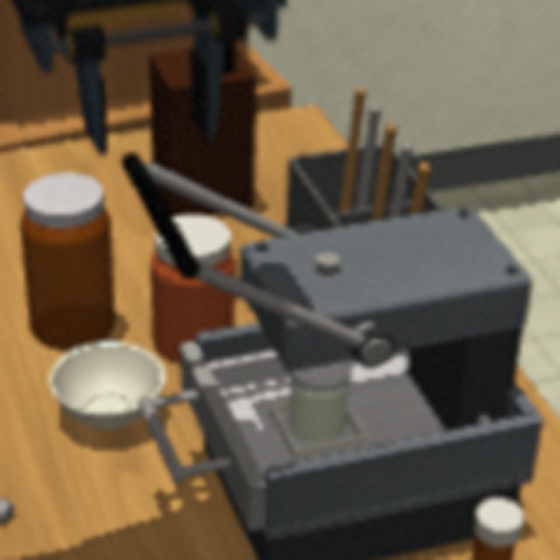

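The lever stands fully up, with its bar at (130,160)-(190,265). The drawer is shut and the jar is in place. Now I'll back off and lean the hand for the handle.

>>> apply_moves(translation=[[0,-0.05,0],[0.001,-0.1,0],[0.002,-0.15,0.005],[0.002,-0.15,0.005]], rotation=[[0,0,0],[0,0,0],[0,0,0],[0,0,0]], hand=0.042)

```text
clock: 11.42
ee_pos: [0.4476, 0.0925, 0.3855]
ee_rot: [0.001, 0.706, 0.708, 0.001]
wrist_force: [1.5, 0.3, -0.2]
gripper_width: 0.459
grasp_force: 0.0
```

>>> apply_moves(translation=[[0,0.01,0.04],[0,0.03,0.08],[0,0.05,0.12],[0,0.075,0.16],[0,0.095,0.198]], rotation=[[-7,0,0],[-14,0,0],[-21,0,0],[-28,0,0],[-35,0,0]])

```text
clock: 12.05
ee_pos: [0.5413, 0.0995, 0.2094]
ee_rot: [0.208, 0.68, 0.676, 0.192]
wrist_force: [1.4, -0.9, 0.7]
gripper_width: 0.46
grasp_force: 0.0
```

```bash
cat >> h.py <<'E'
from scipy.optimize import least_squares
def fkp(p,q):
    a,L2,L3,e,h,Lt=p; A=q[...,1];B=A+q[...,2];C=B+q[...,4]
    return np.array([a+L2*np.sin(A)+L3*np.sin(B)+e*np.cos(B)+Lt*np.sin(C),h+L2*np.cos(A)+L3*np.cos(B)-e*np.sin(B)+Lt*np.cos(C)])
def fitk():
    L=np.array([eval(l) for l in open("log.txt")]); q=L[:,:6]; r=np.hypot(L[:,6],L[:,7])
    return least_squares(lambda p:np.r_[(fkp(p,q)-np.array([r,L[:,8]])).ravel(),.001*p[0]],[0,.55,.6,.04,.3,.25])
def ik(p,x,z,lean,q0=(.1,1.8,1.2)):
    def f(v):
        q=np.array([0,v[0],v[1],0,v[2],0]); a=fkp(p,q)-[x,z]; return [*a,v.sum()-np.pi+np.radians(lean)]
    s=least_squares(f,q0); return s.x.round(3),s.cost**.5
E
python3 - <<'E'
from h import *
log(); o=get_obs(); print(o["q"].round(3),o["gripper_width"])
f=fitk();p=f.x;print(p.round(4),f.cost**.5)
Rm=Rt(35,0); z=Rm.as_matrix()[:,2]; G=np.array([.6025,.0925,.105])
go(G+.019*z,Rm)
for x,l in [(.6025,35),(.55,35),(.5,35),(.5,20),(.45,35),(.45,20),(.45,10),(.45,0),(.58,30)]:
    a=np.radians(l); print(x,l,*ik(p,np.hypot(x+.019*np.sin(a),.09),.105-.019*np.cos(a),l))
E
```

```text
[ 0.204 -0.025  2.326 -0.451  0.309  0.605] 0.45974195128280715
[0.0037 0.5579 0.6028 0.0498 0.3361 0.2862] 0.0019898489698700734
mm [ -3.8  -4.6 140. ] deg [-2.11  1.32  0.02] ee [0.5413 0.0995 0.2094]
0.6025 35 [ 0.328  2.264 -0.062] 2.3929601489639926e-13
0.55 35 [ 0.269  2.361 -0.099] 1.6054933300043562e-12
0.5 35 [ 0.211  2.451 -0.131] 9.494240735116817e-12
0.5 20 [0.206 2.337 0.25 ] 1.0994098769420633e-14
0.45 35 [ 0.149  2.54  -0.158] 5.6276135241527217e-11
0.45 20 [0.138 2.427 0.228] 5.316590833281484e-14
0.45 10 [0.172 2.343 0.452] 1.522925190391284e-15
0.45 0 [0.227 2.256 0.658] 1.0085708547321856e-08
0.58 30 [0.297 2.269 0.051] 4.786650095772842e-14
```

The wrist's fifth joint hit its lower limit of 0.31, so leaning back needs the other wrist branch (q4 near pi). I'll fit the full kinematics and plan that flip in free space.

```bash
cat > k.py <<'E'
from h import *
E_=lambda s,a:R.from_euler(s,a)
def FK(p,q,s4=1,s6=1,c=0):
    a,d,L2,L3,e,h,Lt,d2=p
    Z=E_('z',q[0]); B=E_('y',q[1]+q[2]); W=E_('z',s4*q[3])*E_('y',q[4])
    P=Z.apply(np.array([a,d,h])+E_('y',q[1]).apply([0,0,L2])+B.apply(np.array([e,0,L3])+W.apply([0,0,Lt])+E_('z',s4*q[3]).apply([0,d2,0])))
    return P,Z*B*W*E_('z',s6*q[5]+c)
def load(): return np.array([eval(l) for l in open("log.txt")])
def fit(s4,s6,c):
    L=load()
    return least_squares(lambda p:np.r_[np.ravel([FK(p,l,s4,s6,c)[0]-l[6:9] for l in L]),.001*p[0],.001*p[7]],[0,.02,.55,.6,.04,.33,.28,0])
def IK(p,P,Rm,q0,s):
    def f(q):
        a,b=FK(p,q,*s); return np.r_[a-P,.3*(Rm.inv()*b).as_rotvec()]
    r=least_squares(f,q0); return r.x,r.cost**.5
E
python3 - <<'E'
from k import *
L=load()
for s4 in(1,-1):
  for s6 in (1,-1):
    for c in (np.pi/2,-np.pi/2,0,np.pi):
      er=[(FK([0]*8,l,s4,s6,c)[1].inv()*rot(l[9:13])).magnitude() for l in L]
      if max(er)<.1: print(s4,s6,c,max(er),fit(s4,s6,c).x.round(4),fit(s4,s6,c).cost**.5)
E
```

```text
1 1 1.5707963267948966 4.0887738787600427e-16 [-0.      0.0233  0.5508  0.6039  0.0414  0.3181  0.2688  0.    ] 8.109292101369447e-11
```

```bash
cat >> k.py <<'E'
S=(1,1,np.pi/2)
lo=np.array([-2.77,-.74,0,-1.06,.31,-3.08]);hi=np.array([2.77,2.19,2.66,4.2,2.87,3.08])
E
python3 - <<'E'
from k import *
p=fit(*S).x
def test(G,lean,closey,flip,q0,off=.019):
    Rm=Rt(lean,0,flip,closey); P=np.array(G)+off*Rm.as_matrix()[:,2]
    q,c=IK(p,P,Rm,q0,S); print(G,lean,q.round(3),"ok" if c<1e-4 and (q>lo+.02).all() and (q<hi-.02).all() else "BAD",round(c,5)); return q
q0=[.11,.2,2.3,3.14,.5,.1]
for l in(50,55,60,65):
    test((.6025,.0925,.105),l,0,1,q0); test((.45,.0925,.105),l,0,1,q0)
print("pre")
for b in (.06,.1,.13): 
    z=Rt(55,0).as_matrix()[:,2]; test(np.array((.6025,.0925,.105))-b*z,55,0,1,q0)
print("jar")
for l in(50,55):
  for cy in (1,-1):
    q1=[.11,.2,2.3,3.14,.5,1.6 if cy>0 else -1.5]
    for G in [(.587,.0925,.125),(.587,.0925,.185),(.50,.0925,.22),(.53,-.28,.1),(.53,-.28,.2)]: test(G,l,cy,0,q1)
print("flip path")
for q in [[.11,-.2,2.2,x,.4,.1] for x in (0,.8,1.57,2.36,3.14)]:
    P,Q=FK(p,q,*S); print(P.round(3),Q.as_matrix()[:,2].round(2))
E
```

```text
(0.6025, 0.0925, 0.105) 50 [ 0.166  0.377  2.328  3.439  0.446 -0.163] ok 0.0
(0.45, 0.0925, 0.105) 50 [ 0.259  0.237  2.595  3.508  0.578 -0.143] ok 0.0
(0.6025, 0.0925, 0.105) 55 [ 0.171  0.409  2.347  3.398  0.583 -0.117] ok 0.0
(0.45, 0.0925, 0.105) 55 [ 0.271  0.295  2.61   3.476  0.734 -0.094] ok 0.0
(0.6025, 0.0925, 0.105) 60 [ 0.176  0.449  2.361  3.374  0.722 -0.087] ok 0.0
(0.45, 0.0925, 0.105) 60 [ 0.284  0.364  2.62   3.458  0.896 -0.056] ok 0.0
(0.6025, 0.0925, 0.105) 65 [ 0.181  0.495  2.37   3.358  0.863 -0.065] ok 0.0
(0.45, 0.0925, 0.105) 65 [ 0.296  0.442  2.622  3.449  1.061 -0.026] ok 0.0
pre
[0.55335088 0.0925     0.13941459] 55 [ 0.195  0.269  2.443  3.453  0.543 -0.156] ok 0.0
[0.5205848  0.0925     0.16235764] 55 [ 0.214  0.163  2.504  3.511  0.503 -0.203] ok 0.0
[0.49601023 0.0925     0.17956494] 55 [ 0.231  0.074  2.548  3.574  0.464 -0.257] ok 0.0
jar
(0.587, 0.0925, 0.125) 50 [0.172 0.311 2.36  3.474 0.415 1.376] ok 0.0
(0.587, 0.0925, 0.185) 50 [0.172 0.163 2.36  3.638 0.279 1.202] BAD 0.0
(0.5, 0.0925, 0.22) 50 [ 0.219 -0.069  2.507  3.966  0.228  0.901]
[... 776 characters left out ...]
  0.44   2.307  2.091  0.712  1.991] ok 0.0
(0.53, -0.28, 0.2) 55 [-0.765  0.201  2.318  1.821  0.625  2.332] ok 0.0
(0.587, 0.0925, 0.125) 55 [ 0.178  0.343  2.38   3.422  0.552 -1.709] ok 0.0
(0.587, 0.0925, 0.185) 55 [ 0.178  0.187  2.386  3.515  0.409 -1.813] ok 0.0
(0.5, 0.0925, 0.22) 55 [ 0.228 -0.045  2.535  3.716  0.348 -1.985] ok 0.0
(0.53, -0.28, 0.1) 55 [-0.765  0.44   2.307  2.091  0.712 -1.151] ok 0.0
(0.53, -0.28, 0.2) 55 [-0.765  0.201  2.318  1.821  0.625 -0.809] ok 0.0
flip path
[0.598 0.089 0.371] [ 0.67  0.07 -0.74]
[0.603 0.166 0.4  ] [ 0.69  0.36 -0.63]
[0.63  0.198 0.466] [ 0.79  0.48 -0.38]
[0.664 0.171 0.533] [ 0.92  0.38 -0.13]
[0.684 0.099 0.561] [ 0.99  0.11 -0.03]
```

```bash
cat >> k.py <<'E'
def rows(p,qs,p0=None,R0=None):
    # list of joint targets for one call -> rows relative to the start pose
    o=get_obs()
    if p0 is None: p0,R0=o["ee_pos"],rot(o["ee_rot"])
    T=[];W=[]
    for q in qs:
        P,Q=FK(p,q,*S); T.append((R0.inv().apply(P-p0)).round(3).tolist()); W.append((R0.inv()*Q).as_rotvec(degrees=True).round(1).tolist())
    print("T",T);print("R",W,"end",P.round(3)); return P,Q
E
python3 - <<'E'
from k import *
p=fit(*S).x; q=get_obs()["q"]
q1=np.array([.15,-.45,2.3,-.1,.45,.2]); qA=np.array([-.4,-.25,2.2,0,.42,0]); qB=qA.copy(); qB[3]=3.2
lin=lambda a,b,n:[a+(b-a)*i/n for i in range(1,n+1)]
e=rows(p,lin(q,q1,5)); e=rows(p,lin(q1,qA,5),*e)
f=lin(qA,qB,20)
for i in range(4): e=rows(p,f[5*i:5*i+5],*e)
E
```

```text
T [[-0.004, 0.027, -0.035], [-0.007, 0.051, -0.073], [-0.01, 0.072, -0.112], [-0.012, 0.089, -0.153], [-0.013, 0.104, -0.195]]
R [[-3.0, 0.7, 0.3], [-6.0, 1.6, 0.6], [-9.0, 2.7, 0.6], [-12.1, 3.9, 0.5], [-15.3, 5.3, 0.2]] end [0.522 0.091 0.429]
T [[-0.056, 0.01, 0.014], [-0.115, 0.016, 0.025], [-0.177, 0.017, 0.031], [-0.24, 0.013, 0.032], [-0.304, 0.003, 0.028]]
R [[0.6, -4.2, 2.9], [1.2, -8.4, 5.9], [1.9, -12.5, 9.0], [2.6, -16.5, 12.2], [3.4, -20.5, 15.4]] end [ 0.559 -0.211  0.397]
T [[0.017, 0.001, -0.001], [0.034, 0.005, -0.002], [0.051, 0.011, -0.005], [0.065, 0.02, -0.009], [0.079, 0.03, -0.014]]
R [[0.0, 3.7, 8.4], [0.0, 7.5, 16.7], [-0.0, 11.2, 25.1], [0.0, 15.0, 33.5], [0.0, 18.7, 41.9]] end [ 0.601 -0.143  0.428]
T [[0.017, 0.001, -0.001], [0.034, 0.005, -0.002], [0.051, 0.011, -0.005], [0.065, 0.02, -0.009], [0.079, 0.03, -0.014]]
R [[-0.0, 3.7, 8.4], [-0.0, 7.5, 16.7], [-0.0, 11.2, 25.1], [0.0, 15.0, 33.5], [-0.0, 18.7, 41.9]] end [ 0.64  -0.126  0.502]
T [[0.017, 0.001, -0.001], [0.034, 0.005, -0.002], [0.051, 0.011, -0.005], [0.065, 0.02, -0.009], [0.079, 0.03, -0.014]]
R [[-0.0, 3.7, 8.4], [-0.0, 7.5, 16.7], [-0.0, 11.2, 25.1], [0.0, 15.0, 33.5], [-0.0, 18.7, 41.9]] end [ 0.653 -0.17   0.574]
T [[0.017, 0.001, -0.001], [0.034, 0.005, -0.002], [0.051, 0.011, -0.005], [0.065, 0.02, -0.009], [0.079, 0.03, -0.014]]
R [[-0.0, 3.7, 8.4], [-0.0, 7.5, 16.7], [-0.0, 11.2, 25.1], [-0.0, 15.0, 33.5], [-0.0, 18.7, 41.9]] end [ 0.631 -0.248  0.601]
```

>>> apply_moves(translation=[[0,-0.01,-0.04],[0,-0.02,-0.08],[0,-0.04,-0.12],[0,-0.04,-0.12]], rotation=[[3,0,0],[6,0,0],[9,0,0],[9,0,0]])

```text
clock: 12.55
ee_pos: [0.4431, 0.1029, 0.2932]
ee_rot: [0.155, 0.694, 0.689, 0.14]
wrist_force: [0.7, -0.2, 0.3]
gripper_width: 0.461
grasp_force: 0.0
```

```bash
python3 - <<'E'
from k import *
log();p=fit(*S).x; q=get_obs()["q"]; print(q.round(3))
qA=np.array([-.4,-.25,2.2,0,.42,0])
lin=lambda a,b,n:[a+(b-a)*i/n for i in range(1,n+1)]
e=rows(p,lin(q,qA,5))
E
```

```text
[ 0.249 -0.323  2.347 -0.185  0.721  0.372]
T [[-0.046, 0.042, 0.0], [-0.102, 0.08, -0.003], [-0.166, 0.112, -0.01], [-0.237, 0.135, -0.023], [-0.314, 0.149, -0.041]]
R [[-3.6, -0.7, 4.2], [-7.5, -2.1, 8.2], [-11.6, -4.4, 12.0], [-15.7, -7.6, 15.6], [-19.6, -11.7, 19.1]] end [ 0.559 -0.211  0.397]
```

>>> apply_moves(translation=[[-0.04,0.036,0],[-0.09,0.07,-0.002],[-0.14,0.1,-0.007],[-0.19,0.12,-0.014],[-0.24,0.135,-0.023]], rotation=[[-3,-0.6,3.6],[-6.5,-1.8,7.2],[-10,-3.2,10.5],[-13,-5.2,13.2],[-15.8,-7.8,15.8]])

```text
clock: 13.18
ee_pos: [0.5547, -0.1401, 0.3706]
ee_rot: [0.274, 0.763, 0.549, 0.204]
wrist_force: [0.2, -0.7, 0.0]
gripper_width: 0.456
grasp_force: 0.0
```

```bash
python3 - <<'E'
from k import *
p=fit(*S).x; q=get_obs()["q"]; print(q.round(3))
qA=np.array([-.4,-.25,2.2,.35,.42,0])
lin=lambda a,b,n:[a+(b-a)*i/n for i in range(1,n+1)]
e=rows(p,lin(q,qA,5))
qB=qA.copy();qB[3]=3.2;qB[5]=-.1; f=lin(qA,qB,20)
for i in range(4): e=rows(p,f[5*i:5*i+5],*e)
E
```

```text
[-0.279 -0.258  2.23  -0.042  0.472  0.076]
T [[-0.004, 0.008, -0.0], [-0.009, 0.016, -0.001], [-0.015, 0.025, -0.002], [-0.021, 0.035, -0.003], [-0.028, 0.045, -0.005]]
R [[-0.8, 1.2, 4.2], [-1.7, 2.3, 8.4], [-2.7, 3.4, 12.6], [-3.8, 4.4, 16.8], [-5.0, 5.4, 21.0]] end [ 0.576 -0.177  0.403]
T [[0.016, 0.001, -0.0], [0.031, 0.004, -0.002], [0.045, 0.009, -0.004], [0.059, 0.016, -0.007], [0.072, 0.024, -0.011]]
R [[-0.0, 3.3, 7.2], [-0.0, 6.7, 14.3], [-0.1, 10.0, 21.5], [-0.1, 13.3, 28.7], [-0.2, 16.6, 35.9]] end [ 0.615 -0.131  0.449]
T [[0.016, 0.001, -0.0], [0.031, 0.005, -0.002], [0.045, 0.01, -0.004], [0.059, 0.017, -0.007], [0.071, 0.026, -0.011]]
R [[-0.1, 3.3, 7.2], [-0.2, 6.7, 14.3], [-0.3, 10.0, 21.5], [-0.5, 13.3, 28.7], [-0.6, 16.6, 35.9]] end [ 0.646 -0.131  0.52 ]
T [[0.015, 0.002, -0.0], [0.031, 0.006, -0.002], [0.045, 0.011, -0.004], [0.058, 0.019, -0.007], [0.07, 0.028, -0.011]]
R [[-0.2, 3.3, 7.2], [-0.4, 6.6, 14.3], [-0.6, 10.0, 21.5], [-0.8, 13.3, 28.7], [-1.0, 16.6, 35.9]] end [ 0.652 -0.178  0.58 ]
T [[0.015, 0.002, -0.0], [0.03, 0.006, -0.002], [0.045, 0.012, -0.004], [0.058, 0.02, -0.007], [0.07, 0.03, -0.011]]
R [[-0.3, 3.3, 7.2], [-0.5, 6.6, 14.3], [-0.8, 9.9, 21.5], [-1.1, 13.3, 28.7], [-1.5, 16.6, 35.9]] end [ 0.631 -0.248  0.601]
```

>>> apply_moves(translation=[[-0.004,0.008,0],[-0.009,0.016,-0.001],[-0.015,0.025,-0.002],[-0.021,0.035,-0.003],[-0.028,0.045,-0.005]], rotation=[[-0.8,1.2,4.2],[-1.7,2.3,8.4],[-2.7,3.4,12.6],[-3.8,4.4,16.8],[-5,5.4,21]])

```text
clock: 13.8
ee_pos: [0.5754, -0.1753, 0.4025]
ee_rot: [0.238, 0.827, 0.403, 0.309]
wrist_force: [0.3, 0.8, 0.3]
gripper_width: 0.459
grasp_force: 0.0
```

>>> apply_moves(translation=[[0.016,0.001,0],[0.031,0.004,-0.002],[0.045,0.009,-0.004],[0.059,0.016,-0.007],[0.072,0.024,-0.011]], rotation=[[0,3.3,7.2],[0,6.7,14.3],[0,10,21.5],[0,13.3,28.7],[0,16.6,35.9]])

```text
clock: 14.42
ee_pos: [0.6149, -0.1281, 0.4485]
ee_rot: [0.071, 0.859, 0.158, 0.482]
wrist_force: [0.3, -0.4, 0.7]
gripper_width: 0.46
grasp_force: 0.0
```

```bash
python3 - <<'E'
from k import *
print(get_obs()["q"].round(3))
E
```

```text
[-0.396 -0.251  2.201  1.055  0.422 -0.01 ]
```

>>> apply_moves(translation=[[0.016,0.001,0],[0.031,0.005,-0.002],[0.045,0.01,-0.004],[0.059,0.017,-0.007],[0.071,0.026,-0.011]], rotation=[[-0.1,3.3,7.2],[-0.2,6.7,14.3],[-0.3,10,21.5],[-0.5,13.3,28.7],[-0.6,16.6,35.9]])

```text
clock: 15.05
ee_pos: [0.6452, -0.1286, 0.5184]
ee_rot: [-0.099, 0.788, -0.107, 0.598]
wrist_force: [-0.8, 0.8, -0.5]
gripper_width: 0.462
grasp_force: 0.0
```

>>> apply_moves(translation=[[0.015,0.002,0],[0.031,0.006,-0.002],[0.045,0.011,-0.004],[0.058,0.019,-0.007],[0.07,0.028,-0.011]], rotation=[[-0.2,3.3,7.2],[-0.4,6.6,14.3],[-0.6,10,21.5],[-0.8,13.3,28.7],[-1,16.6,35.9]])

```text
clock: 15.68
ee_pos: [0.6516, -0.1757, 0.5775]
ee_rot: [-0.255, 0.625, -0.362, 0.643]
wrist_force: [-1.0, 0.2, 0.8]
gripper_width: 0.46
grasp_force: 0.0
```

>>> apply_moves(translation=[[0.015,0.002,0],[0.03,0.006,-0.002],[0.045,0.012,-0.004],[0.058,0.02,-0.007],[0.07,0.03,-0.011]], rotation=[[-0.3,3.3,7.2],[-0.5,6.6,14.3],[-0.8,9.9,21.5],[-1.1,13.3,28.7],[-1.5,16.6,35.9]])

```text
clock: 16.3
ee_pos: [0.6309, -0.2467, 0.5977]
ee_rot: [-0.378, 0.389, -0.577, 0.61]
wrist_force: [0.2, -0.6, 1.1]
gripper_width: 0.464
grasp_force: 0.0
```

```bash
python3 - <<'E'
from k import *
p=fit(*S).x; q=get_obs()["q"]; print(q.round(3))
lin=lambda a,b,n:[a+(b-a)*i/n for i in range(1,n+1)]
Rm=Rt(57,0,1); z=Rm.as_matrix()[:,2]; G=np.array([.6025,.0925,.105])
qC,c=IK(p,G+.019*z-.13*z,Rm,[.2,.1,2.5,3.5,.5,-.2],S); print(qC.round(3),c)
for P in [q+(qC-q)*t for t in np.linspace(0,1,9)]: a,b=FK(p,P,*S); print(a.round(3),b.as_matrix()[:,2].round(2))
f=lin(q,qC,10); e=rows(p,f[:5]); rows(p,f[5:],*e)
E
```

```text
[-0.397 -0.251  2.201  3.206  0.411 -0.098]
[ 0.237  0.099  2.56   3.538  0.535 -0.215] 7.489639798975119e-11
[ 0.631 -0.247  0.598] [ 0.91 -0.41  0.03]
[ 0.645 -0.2    0.536] [ 0.93 -0.35 -0.04]
[ 0.65  -0.151  0.475] [ 0.95 -0.3  -0.12]
[ 0.646 -0.103  0.417] [ 0.95 -0.24 -0.19]
[ 0.634 -0.056  0.36 ] [ 0.95 -0.18 -0.27]
[ 0.613 -0.011  0.306] [ 0.93 -0.13 -0.34]
[0.585 0.029 0.256] [ 0.91 -0.08 -0.41]
[0.55  0.064 0.209] [ 0.88 -0.04 -0.48]
[0.509 0.092 0.165] [ 0.84 -0.   -0.54]
T [[-0.041, 0.048, -0.006], [-0.08, 0.095, -0.018], [-0.118, 0.141, -0.034], [-0.153, 0.185, -0.056], [-0.184, 0.228, -0.083]]
R [[-3.3, -2.9, 0.9], [-6.7, -5.7, 1.6], [-10.1, -8.4, 1.9], [-13.6, -11.0, 2.0], [-17.1, -13.5, 1.7]] end [ 0.634 -0.056  0.36 ]
T [[-0.031, 0.048, -0.01], [-0.059, 0.096, -0.025], [-0.083, 0.142, -0.044], [-0.103, 0.187, -0.066], [-0.117, 0.23, -0.092]]
R [[-3.6, -2.3, -0.5], [-7.1, -4.4, -1.3], [-10.6, -6.3, -2.5], [-14.1, -8.1, -3.9], [-17.5, -9.7, -5.6]] end [0.509 0.092 0.165]
```

```bash
python3 - <<'E'
from k import *
p=fit(*S).x; q=get_obs()["q"]
lin=lambda a,b,n:[a+(b-a)*i/n for i in range(1,n+1)]
Rm=Rt(57,0,1); z=Rm.as_matrix()[:,2]; G=np.array([.6025,.0925,.105])
qC,c=IK(p,G+.019*z-.13*z,Rm,[.2,.1,2.5,3.5,.5,-.2],S)
qW,c=IK(p,[.48,-.08,.33],Rt(70,-12,1),[-.2,-.2,2.5,3.3,.4,-.1],S); print(qW.round(3),c,qC.round(3))
e=rows(p,lin(q,qW,10)[:5]); e=rows(p,lin(q,qW,10)[5:],*e);e=rows(p,lin(qW,qC,5),*e)
print([FK(p,x,*S)[0].round(3) for x in lin(qW,qC,5)])
E
```

```text
[-0.217 -0.411  2.637  3.118  0.307  0.02 ] 2.818623849211802e-12 [ 0.237  0.099  2.56   3.538  0.535 -0.215]
T [[-0.014, 0.026, -0.017], [-0.026, 0.053, -0.036], [-0.039, 0.079, -0.055], [-0.05, 0.105, -0.075], [-0.061, 0.131, -0.096]]
R [[-2.1, -1.3, 0.2], [-4.2, -2.7, 0.3], [-6.4, -4.0, 0.5], [-8.5, -5.3, 0.5], [-10.7, -6.5, 0.6]] end [ 0.57  -0.158  0.462]
T [[-0.012, 0.029, -0.016], [-0.022, 0.059, -0.032], [-0.032, 0.088, -0.05], [-0.042, 0.117, -0.068], [-0.05, 0.146, -0.087]]
R [[-2.2, -1.2, 0.0], [-4.3, -2.4, -0.0], [-6.5, -3.6, -0.1], [-8.6, -4.8, -0.2], [-10.8, -5.9, -0.3]] end [ 0.48 -0.08  0.33]
T [[-0.037, 0.024, 0.018], [-0.075, 0.051, 0.032], [-0.11, 0.083, 0.042], [-0.144, 0.118, 0.048], [-0.175, 0.157, 0.05]]
R [[-2.4, -3.2, -0.1], [-5.0, -5.9, -0.6], [-7.6, -8.0, -1.6], [-10.3, -9.6, -3.2], [-13.0, -10.8, -5.4]] end [0.509 0.092 0.165]
[array([ 0.496, -0.045,  0.302]), array([ 0.508, -0.01 ,  0.271]), array([0.514, 0.026, 0.238]), array([0.514, 0.06 , 0.202]), array([0.509, 0.092, 0.165])]
```

```bash
python3 - <<'E'
from k import *
p=fit(*S).x; q=get_obs()["q"]
lin=lambda a,b,n:[a+(b-a)*i/n for i in range(1,n+1)]
Rm=Rt(57,0,1); z=Rm.as_matrix()[:,2]; G=np.array([.6025,.0925,.105])
qC,c=IK(p,G+.019*z-.13*z,Rm,[.2,.1,2.5,3.5,.5,-.2],S)
qW,c=IK(p,[.5,-.08,.29],Rt(75,-10,1),[-.2,-.2,2.5,3.3,.4,-.1],S); print(qW.round(3),c)
e=rows(p,lin(q,qW,6)[:3]); e=rows(p,lin(q,qW,6)[3:],*e);e=rows(p,lin(qW,qC,5),*e)
print([FK(p,x,*S)[0].round(3) for x in lin(qW,qC,5)])
E
```

```text
[-0.236 -0.171  2.649  3.042  0.648  0.063] 3.220990637911295e-10
T [[-0.022, 0.057, -0.021], [-0.043, 0.111, -0.047], [-0.062, 0.163, -0.078]]
R [[-2.7, -2.2, 0.0], [-5.4, -4.5, 0.1], [-8.1, -6.9, 0.1]] end [ 0.588 -0.166  0.431]
T [[-0.022, 0.053, -0.026], [-0.042, 0.103, -0.057], [-0.06, 0.15, -0.093]]
R [[-2.7, -2.5, 0.1], [-5.5, -5.0, 0.2], [-8.3, -7.6, 0.4]] end [ 0.5  -0.08  0.29]
T [[-0.032, 0.02, 0.01], [-0.066, 0.043, 0.017], [-0.101, 0.069, 0.02], [-0.136, 0.096, 0.018], [-0.172, 0.126, 0.012]]
R [[-3.3, -1.8, -0.1], [-6.8, -3.6, -0.6], [-10.4, -5.5, -1.4], [-14.1, -7.3, -2.6], [-18.0, -9.2, -4.1]] end [0.509 0.092 0.165]
[array([ 0.51 , -0.049,  0.268]), array([ 0.517, -0.016,  0.244]), array([0.519, 0.019, 0.218]), array([0.516, 0.055, 0.192]), array([0.509, 0.092, 0.165])]
```

>>> apply_moves(translation=[[-0.022,0.057,-0.021],[-0.043,0.111,-0.047],[-0.062,0.163,-0.078]], rotation=[[-2.7,-2.2,0],[-5.4,-4.5,0.1],[-8.1,-6.9,0.1]])

```text
clock: 16.68
ee_pos: [0.5879, -0.1671, 0.4317]
ee_rot: [0.384, -0.453, 0.594, -0.543]
wrist_force: [0.5, 0.1, 0.2]
gripper_width: 0.462
grasp_force: 0.0
```

>>> apply_moves(translation=[[-0.022,0.053,-0.026],[-0.042,0.103,-0.055],[-0.06,0.15,-0.086]], rotation=[[-2.7,-2.5,0.1],[-5.5,-5,0.2],[-8.3,-7.6,0.4]])

```text
clock: 17.05
ee_pos: [0.506, -0.0839, 0.2906]
ee_rot: [0.39, -0.512, 0.607, -0.466]
wrist_force: [0.6, 0.3, -1.3]
gripper_width: 0.463
grasp_force: 0.0
```

```bash
python3 - <<'E'
from k import *
p=fit(*S).x; q=get_obs()["q"];print(q.round(3))
lin=lambda a,b,n:[a+(b-a)*i/n for i in range(1,n+1)]
Rm=Rt(57,0,1); z=Rm.as_matrix()[:,2]; G=np.array([.6025,.0925,.105])
qC,c=IK(p,G+.019*z-.13*z,Rm,[.2,.1,2.5,3.5,.5,-.2],S)
rows(p,lin(q,qC,5)); print([FK(p,x,*S)[0].round(3) for x in lin(q,qC,5)])
E
```

```text
[-0.248 -0.159  2.636  3.019  0.645  0.074]
T [[-0.033, 0.021, 0.009], [-0.068, 0.044, 0.015], [-0.103, 0.07, 0.017], [-0.139, 0.098, 0.014], [-0.175, 0.127, 0.007]]
R [[-3.2, -1.8, -0.0], [-6.6, -3.6, -0.4], [-10.2, -5.4, -1.2], [-14.0, -7.2, -2.3], [-17.8, -9.1, -3.8]] end [0.509 0.092 0.165]
[array([ 0.515, -0.052,  0.268]), array([ 0.521, -0.018,  0.244]), array([0.522, 0.018, 0.219]), array([0.518, 0.055, 0.192]), array([0.509, 0.092, 0.165])]
```

>>> apply_moves(translation=[[-0.033,0.021,0.009],[-0.068,0.044,0.015],[-0.103,0.07,0.017],[-0.139,0.098,0.014],[-0.175,0.127,0.007]], rotation=[[-3.2,-1.8,0],[-6.6,-3.6,-0.4],[-10.2,-5.4,-1.2],[-14,-7.2,-2.3],[-17.8,-9.1,-3.8]])

```text
clock: 17.68
ee_pos: [0.5114, 0.0932, 0.166]
ee_rot: [-0.337, 0.622, -0.621, 0.337]
wrist_force: [0.9, -0.3, -0.6]
gripper_width: 0.462
grasp_force: 0.0
```

```bash
python3 - <<'E'
from k import *
Rm=Rt(57,0,1); z=Rm.as_matrix()[:,2]; G=np.array([.6025,.0925,.105])
print(get_obs()["q"].round(3)); go(G+.019*z,Rm)
snap("scene","pre.png",(200,60,370,230),3.4)
E
```

```text
[ 0.238  0.101  2.556  3.542  0.532 -0.219]
mm [  0.6   1.5 128.6] deg [ 0.02 -0.02  0.04] ee [0.5114 0.0932 0.166 ]
```

View pics/pre.png

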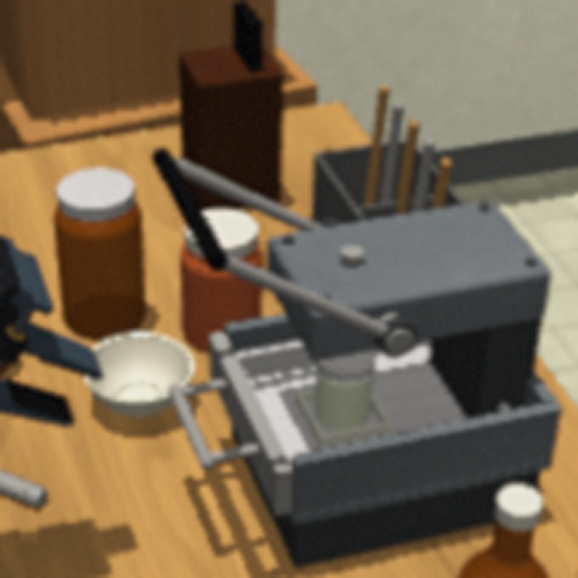

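The fingertips at (95,370) and (70,415) point at the handle bar, whose middle is near (195,425). The bowl is off to the side. I'll advance and close.

>>> apply_moves(translation=[[0,0,0.03],[0,0.001,0.06],[0.001,0.0015,0.09],[0.001,0.0015,0.115],[0.001,0.0015,0.128]], rotation=[[0,0,0],[0,0,0],[0,0,0],[0,0,0],[0,0,0]])

```text
clock: 18.35
ee_pos: [0.6188, 0.0904, 0.0953]
ee_rot: [0.337, -0.621, 0.622, -0.338]
wrist_force: [0.9, -1.2, -0.6]
gripper_width: 0.46
grasp_force: 0.0
```

>>> apply_moves(translation=[[0,0,0],[0,0,0],[0,0,0],[0,0,0],[0,0,0]], rotation=[[0,0,0],[0,0,0],[0,0,0],[0,0,0],[0,0,0]], hand=0.0)

```text
clock: 18.98
ee_pos: [0.6163, 0.0907, 0.096]
ee_rot: [0.337, -0.621, 0.621, -0.338]
wrist_force: [-6.6, 2.0, -10.6]
gripper_width: 0.121
grasp_force: 30.0
```

```bash
python3 - <<'E'
from k import *
o=get_obs();print(o["gripper_width"]*91.2,o["grasp_force"],o["wrist_force"],o["ee_pos"])
t=np.array([-.15,0,0]);print(rot(o["ee_rot"]).inv().apply(t).round(4))
E
```

```text
11.079823354588198 29.998767971992493 [ -6.5561785    2.03252644 -10.57463022] [0.61629406 0.09066918 0.09603744]
[ 1.000e-04  8.160e-02 -1.259e-01]
```

>>> apply_moves(translation=[[0,0.0055,-0.0085],[0,0.0135,-0.021],[0,0.0215,-0.0335],[0,0.0295,-0.046],[0,0.0375,-0.0585]], rotation=[[0,0,0],[0,0,0],[0,0,0],[0,0,0],[0,0,0]])

```text
clock: 19.6
ee_pos: [0.5459, 0.0906, 0.0962]
ee_rot: [0.337, -0.621, 0.622, -0.338]
wrist_force: [2.1, 3.0, -28.4]
gripper_width: 0.124
grasp_force: 30.0
```

>>> apply_moves(translation=[[0,0.009,-0.014],[0,0.0185,-0.0285],[0,0.0275,-0.042],[0,0.036,-0.056],[0,0.0445,-0.0685]], rotation=[[0,0,0],[0,0,0],[0,0,0],[0,0,0],[0,0,0]])

```text
clock: 20.23
ee_pos: [0.4644, 0.0905, 0.0962]
ee_rot: [0.337, -0.621, 0.622, -0.338]
wrist_force: [1.8, 2.3, -28.8]
gripper_width: 0.124
grasp_force: 30.0
```

```bash
python3 - <<'E'
from k import *
o=get_obs();print(o["gripper_width"]*91.2,o["wrist_force"],o["ee_pos"],o["q"].round(3))
E
```

```text
11.297762125175607 [  1.84844518   2.31715906 -28.75688504] [0.46443611 0.09049042 0.09615125] [ 0.272  0.315  2.619  3.465  0.797 -0.079]
```

>>> apply_moves(translation=[[0,0,0],[0,0,0],[0,0,0]], rotation=[[0,0,0],[0,0,0],[0,0,0]], hand=0.045)

```text
clock: 20.6
ee_pos: [0.4681, 0.091, 0.0981]
ee_rot: [0.34, -0.62, 0.621, -0.34]
wrist_force: [-0.2, -0.7, -0.3]
gripper_width: 0.422
grasp_force: 0.0
```

```bash
python3 - <<'E'
from k import *
p=fit(*S).x; o=get_obs(); q=o["q"]; print(o["gripper_width"]*91.2,o["wrist_force"])
Rm=rot(o["ee_rot"]); z=Rm.as_matrix()[:,2]
for b in (.03,.06): print(IK(p,o["ee_pos"]-b*z,Rm,q,S)[0].round(3))
for b,u in ((.05,.0),(.05,.05),(.05,.1)): 
  for l in (57,62,68): print(b,u,l,IK(p,o["ee_pos"]-b*z+[0,0,u],Rt(l,0,1),q,S)[0].round(3))
E
```

```text
38.50436063000474 [-0.23427594 -0.71538948 -0.34760331]
[ 0.301  0.23   2.664  3.511  0.768 -0.105]
[ 0.336  0.13   2.711  3.577  0.724 -0.148]
0.05 0.0 57 [ 0.32   0.158  2.695  3.552  0.724 -0.136]
0.05 0.0 62 [ 0.339  0.248  2.704  3.524  0.905 -0.08 ]
0.05 0.0 68 [ 0.359  0.373  2.705  3.51   1.128 -0.024]
0.05 0.05 57 [ 0.32  -0.077  2.704  3.699  0.523 -0.316]
0.05 0.05 62 [ 3.390e-01 -3.000e-03  2.722e+00  3.619e+00  6.920e-01 -2.150e-01]
0.05 0.05 68 [ 0.359  0.111  2.735  3.565  0.913 -0.129]
0.05 0.1 57 [ 0.32  -0.288  2.692  4.011  0.353 -0.659]
0.05 0.1 62 [ 0.339 -0.238  2.719  3.812  0.491 -0.447]
0.05 0.1 68 [ 0.359 -0.149  2.743  3.679  0.689 -0.292]
```

```bash
python3 - <<'E'
from k import *
p=fit(*S).x; o=get_obs(); q=o["q"]
Rm=rot(o["ee_rot"]); B=o["ee_pos"]-.019*Rm.as_matrix()[:,2]; print(B)
for l in (44,46,48,50,53):
  R2=Rt(l,0,1); z=R2.as_matrix()[:,2]
  for b in (-.019,0,.012,.03): # TCP distance behind the bar
    print(l,b,IK(p,B-b*z,R2,q,S)[0].round(3))
E
```

```text
[0.45207389 0.0910727  0.10832442]
44 -0.019 [ 0.236  0.175  2.568  3.585  0.389 -0.242]
44 0 [ 0.247  0.109  2.593  3.653  0.355 -0.305]
44 0.012 [ 0.255  0.065  2.608  3.709  0.332 -0.357]
44 0.03 [ 0.267 -0.004  2.629  3.819  0.297 -0.462]
46 -0.019 [ 0.241  0.19   2.577  3.551  0.446 -0.204]
46 0 [ 0.253  0.125  2.603  3.608  0.413 -0.254]
46 0.012 [ 0.262  0.081  2.619  3.653  0.39  -0.295]
46 0.03 [ 0.275  0.012  2.642  3.74   0.354 -0.375]
48 -0.019 [ 0.246  0.207  2.586  3.526  0.505 -0.173]
48 0 [ 0.259  0.143  2.613  3.573  0.473 -0.213]
48 0.012 [ 0.268  0.1    2.63   3.611  0.451 -0.246]
48 0.03 [ 0.283  0.032  2.654  3.681  0.415 -0.31 ]
50 -0.019 [ 0.252  0.226  2.594  3.506  0.565 -0.147]
50 0 [ 0.265  0.164  2.622  3.547  0.535 -0.18 ]
50 0.012 [ 0.275  0.122  2.639  3.578  0.514 -0.207]
50 0.03 [ 0.291  0.054  2.664  3.638  0.479 -0.258]
53 -0.019 [ 0.259  0.259  2.604  3.483  0.658 -0.116]
53 0 [ 0.275  0.199  2.633  3.517  0.632 -0.14 ]
53 0.012 [ 0.285  0.159  2.652  3.543  0.613 -0.159]
53 0.03 [ 0.303  0.095  2.679  3.59   0.581 -0.197]
```

```bash
python3 - <<'E'
from k import *
p=fit(*S).x; o=get_obs(); q=o["q"]
B=np.array([.4521,.0911,.1083])
R2=Rt(46,0,1); z=R2.as_matrix()[:,2]
a=go(B+.019*z,R2); b=go(B-.022*z,R2,*a)
q1=IK(p,*b,q,S)[0]; print(q1.round(3))
for P in [(.48,.091,.2),(.5,.091,.2),(.5,.091,.22)]:
  for l in (55,60,65): 
    print(P,l,IK(p,P,Rt(l,0,1),q1,S)[0].round(3))
for l in (55,60):
  for cy in (1,-1):
    Rm=Rt(l,0,0,cy); z=Rm.as_matrix()[:,2]
    for d in (-.071,.019): print(l,cy,d,IK(p,np.array([.59,.0925,.128])+d*z,Rm,[.2,.2,2.4,3.5,.5,1.4*cy],S)[0].round(3))
E
```

```text
mm [-0.   3.8 -0.3] deg [-11.44  -0.07  -0.06] ee [0.4681 0.091  0.0981]
mm [  0.   0. -41.] deg [0. 0. 0.] ee [0.4658 0.0911 0.0951]
[ 0.269  0.044  2.632  3.698  0.37  -0.336]
(0.48, 0.091, 0.2) 55 [ 0.252 -0.086  2.599  3.733  0.375 -0.412]
(0.48, 0.091, 0.2) 60 [ 0.264 -0.041  2.624  3.613  0.522 -0.281]
(0.48, 0.091, 0.2) 65 [ 0.275  0.02   2.643  3.543  0.682 -0.2  ]
(0.5, 0.091, 0.2) 55 [ 0.235 -0.048  2.565  3.692  0.373 -0.383]
(0.5, 0.091, 0.2) 60 [ 0.246 -0.005  2.59   3.58   0.519 -0.262]
(0.5, 0.091, 0.2) 65 [ 0.255  0.052  2.609  3.516  0.676 -0.188]
(0.5, 0.091, 0.22) 55 [ 0.235 -0.109  2.559  3.798  0.318 -0.496]
(0.5, 0.091, 0.22) 60 [ 0.246 -0.072  2.586  3.641  0.455 -0.331]
(0.5, 0.091, 0.22) 65 [ 0.255 -0.021  2.608  3.554  0.608 -0.235]
55 1 -0.071 [0.217 0.104 2.512 3.553 0.456 1.323]
55 1 0.019 [0.177 0.338 2.376 3.425 0.542 1.429]
55 -1 -0.071 [ 0.217  0.104  2.512  3.553  0.456 -1.818]
55 -1 0.019 [ 0.177  0.338  2.376  3.425  0.542 -1.713]
60 1 -0.071 [0.228 0.162 2.539 3.484 0.623 1.405]
60 1 0.019 [0.182 0.377 2.392 3.393 0.682 1.466]
60 -1 -0.071 [ 0.228  0.162  2.539  3.484  0.623 -1.737]
60 -1 0.019 [ 0.182  0.377  2.392  3.393  0.682 -1.676]
```

>>> apply_moves(translation=[[0,0.002,0],[0,0.004,0],[0,0.004,0]], rotation=[[-5.5,0,0],[-11.4,0,0],[-11.4,0,0]])

```text
clock: 20.98
ee_pos: [0.4668, 0.091, 0.0957]
ee_rot: [0.277, -0.65, 0.651, -0.277]
wrist_force: [0.7, -0.5, -0.3]
gripper_width: 0.494
grasp_force: 0.0
```

>>> apply_moves(translation=[[0,0,-0.012],[0,0,-0.024],[0,0,-0.036],[0,0,-0.041]], rotation=[[0,0,0],[0,0,0],[0,0,0],[0,0,0]])

```text
clock: 21.48
ee_pos: [0.4348, 0.0906, 0.1223]
ee_rot: [0.275, -0.651, 0.651, -0.277]
wrist_force: [0.8, -0.3, 0.1]
gripper_width: 0.492
grasp_force: 0.0
```

```bash
python3 - <<'E'
from k import *
p=fit(*S).x; o=get_obs(); q=o["q"]; print(q.round(3),o["wrist_force"])
a=go((.44,.091,.17),Rt(52,0,1)); b=go((.48,.091,.205),Rt(60,0,1),*a)
q1=IK(p,*a,q,S)[0]; print(q1.round(3))
Rm=Rt(57,0,0,1); z=Rm.as_matrix()[:,2]
go(np.array([.59,.0925,.128])-.071*z,Rm,*b)
E
```

```text
[ 0.271  0.046  2.634  3.701  0.375 -0.337] [ 0.7716186  -0.29185289  0.1437366 ]
mm [ -0.4 -37.9 -29.4] deg [ 6.04 -0.13 -0.02] ee [0.4348 0.0906 0.1223]
mm [  0.  -52.2  10. ] deg [8. 0. 0.] ee [0.44  0.091 0.17 ]
[ 0.284 -0.082  2.656  3.766  0.388 -0.41 ]
mm [-1.5  8.  62.9] deg [-2.36  2.36 89.98] ee [0.48  0.091 0.205]
```

>>> apply_moves(translation=[[0,-0.013,-0.01],[0,-0.025,-0.018],[0,-0.039,-0.021]], rotation=[[2,0,0],[4,0,0],[6,0,0]])

```text
clock: 21.85
ee_pos: [0.4475, 0.0909, 0.1654]
ee_rot: [0.309, -0.635, 0.636, -0.31]
wrist_force: [0.0, -0.0, -0.1]
gripper_width: 0.49
grasp_force: 0.0
```

>>> apply_moves(translation=[[0,-0.018,0.003],[0,-0.035,0.006],[0,-0.052,0.01]], rotation=[[2.7,0,0],[5.4,0,0],[8,0,0]], hand=0.09)

```text
clock: 22.22
ee_pos: [0.488, 0.0909, 0.2002]
ee_rot: [0.353, -0.612, 0.613, -0.354]
wrist_force: [0.5, -0.3, -0.1]
gripper_width: 0.791
grasp_force: 0.0
```

```bash
python3 - <<'E'
from k import *
import pickle
p=fit(*S).x; o=get_obs(); print(o["ee_pos"],o["q"].round(3))
Rm=Rt(57,0,0,1); z=Rm.as_matrix()[:,2]
go(np.array([.59,.0925,.128])-.071*z,Rm)
d={n:get_image(n) for n in("scene","top")}; pickle.dump(d,open("c1.pkl","wb"))
im=lambda n,x,y,w,h,s:cv2.resize(cv2.cvtColor(d[n]["img"],cv2.COLOR_RGB2BGR)[y:y+h,x:x+w],None,fx=s,fy=s,interpolation=cv2.INTER_CUBIC)
cv2.imwrite("pics/open.png",np.hstack([im("scene",230,95,130,130,3),im("top",180,100,130,130,3)]))
for n in d: print(n,proj(d[n],(.59,.0925,.15)))
E
```

```text
[0.48803172 0.09092158 0.20024686] [ 0.257 -0.027  2.61   3.603  0.521 -0.276]
mm [-1.6  7.9 53.5] deg [-2.43  2.32 89.96] ee [0.488  0.0909 0.2002]
scene (np.float64(251.1092989794085), np.float64(173.2315485690974))
top (np.float64(232.022662869205), np.float64(193.0937950989538))
```

View pics/open.png

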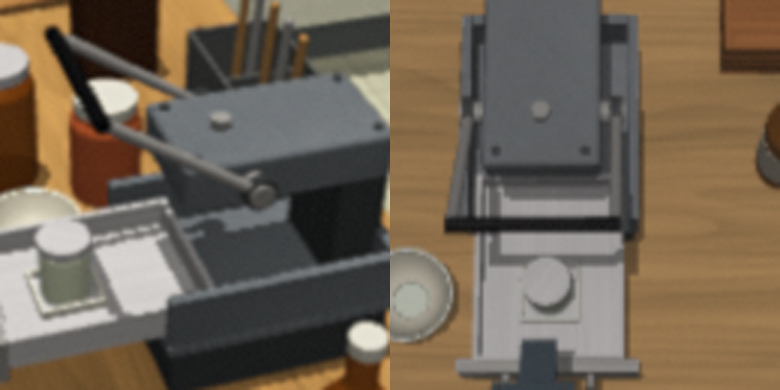

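The drawer is well out and the jar is upright in its fence. The lid centre is at crop (63,238) in the scene view and (158,284) in the top view, close to where I predicted.

```bash
python3 - <<'E'
from k import *
import pickle
d=pickle.load(open("c1.pkl","rb"))
a=(230+63/3-.33,95+238/3-.33);b=(180+158/3-.33,100+284/3-.33)
J,e=tri(d["scene"],a,d["top"],b); print(J,e,onz(d["top"],*b,.15))
p=fit(*S).x; o=get_obs(); q=o["q"]
G=np.array([.587,J[1],.128]); Rm=Rt(57,0,0,1); z=Rm.as_matrix()[:,2]
A=go(G-.071*z,Rm); go(G+.019*z,Rm,*A)
qs=IK(p,*A,[.2,.1,2.5,3.55,.45,1.4],S)[0];print(qs.round(3))
lin=lambda a,b,n:[a+(b-a)*i/n for i in range(1,n+1)]
f=lin(q,qs,10); e=rows(p,f[:5]); rows(p,f[5:],*e)
E
```

```text
[0.58736958 0.09151688 0.14818318] 0.0020482874202651957 [0.58594749 0.09145589 0.15      ]
mm [-0.7  9.4 50.7] deg [-2.4   2.27 89.95] ee [0.4883 0.0909 0.2002]
mm [ 0.  0. 90.] deg [0. 0. 0.] ee [0.5275 0.0915 0.1667]
[0.22  0.12  2.53  3.518 0.523 1.363]
T [[-0.0, 0.001, 0.005], [-0.0, 0.001, 0.01], [-0.001, 0.002, 0.015], [-0.001, 0.003, 0.02], [-0.001, 0.004, 0.025]]
R [[-0.3, 0.0, 9.0], [-0.6, 0.1, 18.0], [-0.9, 0.2, 27.0], [-1.1, 0.4, 36.0], [-1.4, 0.6, 45.0]] end [0.508 0.092 0.185]
T [[0.001, 0.001, 0.005], [0.001, 0.001, 0.01], [0.002, 0.002, 0.015], [0.003, 0.003, 0.021], [0.004, 0.004, 0.026]]
R [[-0.2, 0.2, 9.0], [-0.4, 0.5, 18.0], [-0.5, 0.8, 27.0], [-0.6, 1.1, 36.0], [-0.7, 1.4, 45.0]] end [0.527 0.092 0.167]
```

>>> apply_moves(translation=[[0,0.001,0.005],[0,0.001,0.01],[-0.001,0.002,0.015],[-0.001,0.003,0.02],[-0.001,0.004,0.025]], rotation=[[-0.3,0,9],[-0.6,0.1,18],[-0.9,0.2,27],[-1.1,0.4,36],[-1.4,0.6,45]])

```text
clock: 22.95
ee_pos: [0.5066, 0.0918, 0.183]
ee_rot: [0.45, -0.332, 0.808, -0.186]
wrist_force: [0.2, -0.2, 0.3]
gripper_width: 0.984
grasp_force: 0.0
```

>>> apply_moves(translation=[[0.001,0.001,0.005],[0.001,0.001,0.01],[0.002,0.002,0.015],[0.003,0.003,0.021],[0.004,0.004,0.026]], rotation=[[-0.2,0.2,9],[-0.4,0.5,18],[-0.5,0.8,27],[-0.6,1.1,36],[-0.7,1.4,45]])

```text
clock: 23.58
ee_pos: [0.5258, 0.0918, 0.1645]
ee_rot: [0.475, 0.002, 0.88, 0.001]
wrist_force: [0.4, 0.2, 0.4]
gripper_width: 0.985
grasp_force: 0.0
```

```bash
python3 - <<'E'
from k import *
o=get_obs(); print(o["q"].round(3),o["gripper_width"])
Rm=Rt(57,0,0,1); z=Rm.as_matrix()[:,2]
go(np.array([.587,.0915,.125])+.019*z,Rm)
E
```

```text
[0.222 0.123 2.531 3.518 0.523 1.369] 0.9853869798375035
mm [-0.5 -0.3 91.8] deg [ 0.01 -0.22 -0.32] ee [0.5258 0.0918 0.1645]
```

>>> apply_moves(translation=[[0,0,0.025],[0,0,0.05],[0,0,0.07],[0,0,0.085],[0,0,0.092]], rotation=[[0,0,0],[0,0,0],[0,0,0],[0,0,0],[0,0,0]])

```text
clock: 24.2
ee_pos: [0.6032, 0.0918, 0.1141]
ee_rot: [0.476, 0.0, 0.88, 0.0]
wrist_force: [-0.1, 0.5, -1.1]
gripper_width: 0.986
grasp_force: 0.0
```

>>> apply_moves(translation=[[0,0,0],[0,0,0],[0,0,0],[0,0,0],[0,0,0]], rotation=[[0,0,0],[0,0,0],[0,0,0],[0,0,0],[0,0,0]], hand=0.03)

```text
clock: 24.82
ee_pos: [0.6029, 0.0919, 0.1148]
ee_rot: [0.476, 0.0, 0.879, 0.0]
wrist_force: [-1.1, 0.9, 1.7]
gripper_width: 0.565
grasp_force: 30.0
```

>>> apply_moves(translation=[[0,0,0],[0,0,0]], rotation=[[0,0,0],[0,0,0]])

```text
clock: 25.08
ee_pos: [0.603, 0.0919, 0.1147]
ee_rot: [0.476, 0.0, 0.879, 0.0]
wrist_force: [-0.2, 1.0, 3.3]
gripper_width: 0.563
grasp_force: 30.0
```

```bash
python3 - <<'E'
from k import *
p=fit(*S).x; o=get_obs(); q=o["q"]; print(o["gripper_width"]*91.2,o["wrist_force"],o["ee_pos"],q.round(3))
P=o["ee_pos"];Rm=rot(o["ee_rot"])
for d in [(0,0,.02),(0,0,.06),(-.06,0,.08),(-.06,-.1,.1)]: print(d,IK(p,P+d,Rm,q,S)[0].round(3))
for az in (0,-15,-30,-40):
  for h in (.1,.0):
    Q=E_('z',np.radians(az))*Rm; G=np.array([.525,-.28,.046+.045+h]); print(az,h,IK(p,G+.019*Q.as_matrix()[:,2],Q,[-.5,.2,2.4,3,.6,1.4],S)[0].round(3))
E
```

```text
51.390297182504895 [-0.24163799  0.97395082  3.34794613] [0.60300793 0.09191094 0.11474444] [0.178 0.356 2.387 3.406 0.603 1.45 ]
(0, 0, 0.02) [0.178 0.302 2.391 3.427 0.555 1.425]
(0, 0, 0.06) [0.178 0.197 2.394 3.483 0.458 1.361]
(-0.06, 0, 0.08) [0.211 0.057 2.5   3.572 0.432 1.292]
(-0.06, -0.1, 0.1) [-0.099 -0.024  2.52   2.899  0.353  1.745]
0 0.1 [-0.781  0.227  2.332  1.892  0.67   2.244]
0 0.0 [-0.781  0.473  2.314  2.129  0.768  1.93 ]
-15 0.1 [-0.67   0.189  2.384  2.388  0.507  2.026]
-15 0.0 [-0.67   0.453  2.366  2.602  0.703  1.767]
-30 0.1 [-0.532  0.178  2.4    3.123  0.428  1.583]
-30 0.0 [-0.532  0.447  2.38   3.129  0.678  1.576]
-40 0.1 [-0.439  0.188  2.387  3.644  0.46   1.257]
-40 0.0 [-0.439  0.452  2.368  3.487  0.685  1.443]
```

```bash
cat >> k.py <<'E'
def crow(p,T,q,p0=None,R0=None):
    # T: list of (grasp/TCP world pos, az change deg about z from R0)
    o=get_obs(); 
    if p0 is None: p0,R0=o["ee_pos"],rot(o["ee_rot"])
    t=[];w=[]
    for P,az in T:
        Q=E_('z',np.radians(az))*R0; t.append(R0.inv().apply(np.array(P)-p0).round(3).tolist()); w.append((R0.inv()*Q).as_rotvec(degrees=True).round(1).tolist()); q=IK(p,P,Q,q,S)[0]
    print("T",t);print("R",w,q.round(3)); return q,np.array(P),Q
E
python3 - <<'E'
from k import *
p=fit(*S).x; o=get_obs(); q=o["q"]; P=o["ee_pos"]
q,a,b=crow(p,[(P+np.array(d),0) for d in [(0,0,.008),(0,0,.022),(0,0,.038),(-.004,0,.055),(-.012,0,.07)]],q)
q,a,b=crow(p,[(a+np.array(d),0) for d in [(-.018,0,.008),(-.036,-.012,.012),(-.045,-.035,.015)]],q,a,b)
z=(E_('z',np.radians(-30))*b).as_matrix()[:,2]; E=np.array([.525,-.28,.046+.045+.08])+.019*z; print(a,E)
T=[(a+(E-a)*i/9,-30*i/9) for i in range(1,10)]
q,a,b=crow(p,T[:5],q,a,b); 
T=[(a+(E-a)*i/4,-(30-50/3)*i/4) for i in range(1,5)]
q,a,b=crow(p,T,q,a,b)
E
```

```text
T [[-0.007, 0.0, -0.004], [-0.018, 0.0, -0.012], [-0.032, 0.0, -0.021], [-0.044, 0.0, -0.033], [-0.052, 0.0, -0.048]]
R [[0.0, 0.0, 0.0], [0.0, 0.0, 0.0], [0.0, 0.0, 0.0], [0.0, 0.0, 0.0], [0.0, 0.0, 0.0]] [0.184 0.155 2.416 3.509 0.44  1.337]
T [[0.003, 0.0, -0.019], [0.01, -0.012, -0.037], [0.012, -0.035, -0.046]]
R [[0.0, 0.0, 0.0], [0.0, 0.0, 0.0], [0.0, 0.0, 0.0]] [0.104 0.034 2.508 3.366 0.399 1.421]
[0.54600793 0.05691094 0.19974444] [ 0.53877921 -0.28794747  0.16060909]
T [[0.004, -0.038, 0.002], [0.008, -0.077, 0.003], [0.012, -0.115, 0.005], [0.016, -0.153, 0.007], [0.02, -0.192, 0.008]]
R [[2.8, -0.0, 1.8], [5.6, -0.0, 3.6], [8.4, -0.0, 5.5], [11.2, -0.0, 7.3], [14.0, -0.0, 9.1]] [-0.282  0.11   2.496  3.158  0.457  1.561]
T [[-0.002, -0.037, 0.011], [-0.004, -0.074, 0.022], [-0.006, -0.111, 0.033], [-0.008, -0.148, 0.044]]
R [[2.8, -0.0, 1.8], [5.6, -0.0, 3.6], [8.4, -0.0, 5.5], [11.2, -0.0, 7.3]] [-0.532  0.23   2.4    3.125  0.48   1.581]
```

>>> apply_moves(translation=[[-0.007,0,-0.004],[-0.018,0,-0.012],[-0.032,0,-0.021],[-0.044,0,-0.033],[-0.052,0,-0.048]], rotation=[[0,0,0],[0,0,0],[0,0,0],[0,0,0],[0,0,0]])

```text
clock: 25.7
ee_pos: [0.5912, 0.0918, 0.186]
ee_rot: [0.476, 0.0, 0.879, 0.0]
wrist_force: [0.0, -0.3, -2.4]
gripper_width: 0.57
grasp_force: 30.0
```

>>> apply_moves(translation=[[0.003,0,-0.019],[0.01,-0.012,-0.037],[0.012,-0.035,-0.046]], rotation=[[0,0,0],[0,0,0],[0,0,0]])

```text
clock: 26.08
ee_pos: [0.5451, 0.057, 0.2004]
ee_rot: [0.476, -0.0, 0.879, 0.001]
wrist_force: [1.1, -0.5, -1.9]
gripper_width: 0.571
grasp_force: 30.0
```

>>> apply_moves(translation=[[0.004,-0.038,0.002],[0.008,-0.077,0.003],[0.012,-0.115,0.005],[0.016,-0.153,0.007],[0.02,-0.192,0.008]], rotation=[[2.8,0,1.8],[5.6,0,3.6],[8.4,0,5.5],[11.2,0,7.3],[14,0,9.1]])

```text
clock: 26.7
ee_pos: [0.5416, -0.1365, 0.179]
ee_rot: [0.471, 0.128, 0.87, -0.07]
wrist_force: [1.0, 0.0, -1.5]
gripper_width: 0.57
grasp_force: 30.0
```

>>> apply_moves(translation=[[-0.002,-0.037,0.011],[-0.004,-0.074,0.022],[-0.006,-0.111,0.033],[-0.008,-0.148,0.044]], rotation=[[2.8,0,1.8],[5.6,0,3.6],[8.4,0,5.5],[11.2,0,7.3]])

```text
clock: 27.2
ee_pos: [0.5385, -0.2903, 0.1618]
ee_rot: [0.46, 0.229, 0.849, -0.124]
wrist_force: [0.3, -0.4, -1.5]
gripper_width: 0.567
grasp_force: 30.0
```

```bash
python3 - <<'E'
from k import *
p=fit(*S).x; o=get_obs(); q=o["q"]; print(o["gripper_width"]*91.2,o["wrist_force"],o["ee_pos"],q.round(3))
z=rot(o["ee_rot"]).as_matrix()[:,2]; print(z, np.degrees(np.arcsin(-z[2])))
G=o["ee_pos"]-.019*z; print("grasp",G)
D=np.array([.525,-.28,.091])-G
for h in (.03,.005,.0,-.003): print(h,rot(o["ee_rot"]).inv().apply(D+[0,0,h]).round(4))
c=snap("scene","hold.png",(200,150,370,384),2.5)
E
```

```text
51.68452669888292 [ 0.31257267 -0.41030289 -1.47937339] [ 0.53851743 -0.29025446  0.16178154] [-0.535  0.228  2.398  3.128  0.477  1.578]
[ 0.72342101 -0.42170645 -0.54664953] 33.13745880148
grasp [ 0.52477244 -0.28224204  0.17216789]
0.03 [0.0434 0.0021 0.0272]
0.005 [0.0643 0.0021 0.0409]
0.0 [0.0685 0.0021 0.0436]
-0.003 [0.071  0.0021 0.0452]
```

View pics/hold.png

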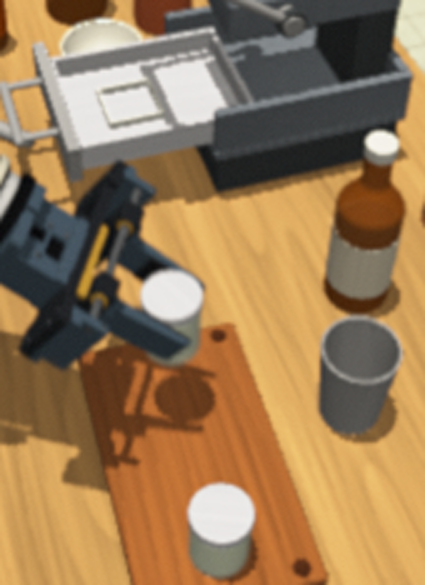

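The jar hangs upright between the fingers at about (172,315) over the board's free half, and the finished jar at (220,530) is untouched. I'll lower it gently.

>>> apply_moves(translation=[[0.015,0,0.009],[0.03,0.001,0.019],[0.045,0.002,0.028],[0.057,0.002,0.036],[0.064,0.002,0.041]], rotation=[[0,0,0],[0,0,0],[0,0,0],[0,0,0],[0,0,0]])

```text
clock: 27.88
ee_pos: [0.5392, -0.2869, 0.085]
ee_rot: [0.459, 0.228, 0.849, -0.124]
wrist_force: [0.2, 0.0, -2.0]
gripper_width: 0.568
grasp_force: 30.0
```

>>> apply_moves(translation=[[0.0008,0,0.0005],[0.0017,0,0.0011],[0.0025,0,0.0016],[0.0033,0,0.0022],[0.0033,0,0.0022]], rotation=[[0,0,0],[0,0,0],[0,0,0],[0,0,0],[0,0,0]])

```text
clock: 28.5
ee_pos: [0.5393, -0.2868, 0.0811]
ee_rot: [0.46, 0.228, 0.849, -0.124]
wrist_force: [0.5, 0.5, -2.6]
gripper_width: 0.571
grasp_force: 30.0
```

>>> apply_moves(translation=[[0.0006,0,0.0004],[0.0012,0,0.0008],[0.0012,0,0.0008]], rotation=[[0,0,0],[0,0,0],[0,0,0]])

```text
clock: 28.88
ee_pos: [0.5398, -0.2869, 0.0806]
ee_rot: [0.461, 0.228, 0.849, -0.124]
wrist_force: [-5.3, 4.2, 13.1]
gripper_width: 0.573
grasp_force: 30.0
```

>>> apply_moves(translation=[[-0.0006,0,-0.0004],[-0.0006,0,-0.0004]], rotation=[[0,0,0],[0,0,0]])

```text
clock: 29.12
ee_pos: [0.5396, -0.2869, 0.0807]
ee_rot: [0.46, 0.228, 0.849, -0.124]
wrist_force: [-0.7, 2.2, 4.9]
gripper_width: 0.57
grasp_force: 30.0
```

>>> apply_moves(translation=[[0,0,0],[0,0,0],[0,0,0],[0,0,0],[0,0,0]], rotation=[[0,0,0],[0,0,0],[0,0,0],[0,0,0],[0,0,0]], hand=0.09)

```text
clock: 29.75
ee_pos: [0.5392, -0.2868, 0.0803]
ee_rot: [0.459, 0.228, 0.849, -0.124]
wrist_force: [-0.5, 0.1, 0.1]
gripper_width: 0.985
grasp_force: 0.0
```

```bash
python3 - <<'E'
from k import *
p=fit(*S).x; o=get_obs(); q=o["q"]; print(o["gripper_width"]*91.2,o["wrist_force"],o["ee_pos"])
Q=rot(o["ee_rot"]);z=Q.as_matrix()[:,2]
for b in (.03,.06,.09,.11): print(b,IK(p,o["ee_pos"]-b*z,Q,q,S)[0].round(3))
E
```

```text
89.84613746601379 [-0.47049812  0.13915417  0.05254261] [ 0.53923582 -0.28678879  0.08027997]
0.03 [-0.528  0.383  2.432  3.138  0.665  1.572]
0.06 [-0.528  0.312  2.483  3.137  0.646  1.572]
0.09 [-0.529  0.234  2.533  3.137  0.618  1.572]
0.11 [-0.529  0.178  2.566  3.136  0.594  1.572]
```

>>> apply_moves(translation=[[0,0,-0.015],[0,0,-0.035],[0,0,-0.06],[0,0,-0.085],[0,0,-0.11]], rotation=[[0,0,0],[0,0,0],[0,0,0],[0,0,0],[0,0,0]])

```text
clock: 30.38
ee_pos: [0.4582, -0.2398, 0.1409]
ee_rot: [0.459, 0.228, 0.85, -0.124]
wrist_force: [0.3, 0.1, 0.5]
gripper_width: 0.986
grasp_force: 0.0
```

```bash
python3 - <<'E'
from k import *
o=get_obs(); print(o["wrist_force"],o["ee_pos"])
d={n:get_image(n) for n in("scene","top")}
C={}
for n in d:
    g=proj(d[n],(.525,-.28,.116)); h=cv2.cvtColor(d[n]["img"],cv2.COLOR_RGB2HSV)
    m=cv2.inRange(h,(0,0,110),(179,45,255)); x,y=map(int,g); k=np.zeros_like(m); k[y-18:y+18,x-18:x+18]=255; m&=k
    c=max(cv2.findContours(m,0,2)[0],key=cv2.contourArea); C[n]=cv2.minEnclosingCircle(c); b=cv2.boundingRect(c)
    print(n,np.round(g,1),C[n],b,cv2.contourArea(c))
print(tri(d["scene"],C["scene"][0],d["top"],C["top"][0]))
E
```

```text
[0.29960047 0.08172969 0.54149646] [ 0.45816217 -0.23978881  0.14094661]
scene [267.4 289.7] ((267.5, 294.5), 14.30044937133789) (257, 281, 23, 26) 451.5
top [347.5 214.4] ((346.6666564941406, 213.5833282470703), 8.090314865112305) (339, 206, 16, 16) 183.0
(array([ 0.52776996, -0.28087482,  0.09874155]), np.float64(0.005350917370493237))
```

```bash
python3 -c "
from rig import *
print(close_job())"
```

```text
the job is handed in; nothing more can be done
None
```

I pulled the lever fully down, held it there and eased it back up, then opened the drawer about 150 mm by its handle and set the jar upright on the free half of the board at about (0.53, -0.28) m; the job went in at about 30 s, and no verdict came back.

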